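# Release the logged cartridge from its locked dock

## Task

Turn the key in the recorder dock clockwise as far as it goes to draw the bolt, then press the ejector tab all the way towards the mouth so that the cartridge is pushed out, and take the cartridge and set it down (not dropped) flat in the rectangular carrier. After that turn the key back to the locked position, draw it out and leave it lying in the round dish. Leave everything else on the bench where it is.

Things in the scene. Friction and masses are not known exactly. Their poses are not given: they have to be found in the camera images.
- dock: Recorder dock, fixed. Origin: underside, on the channel's centre line; x along the channel, mouth facing -x (the way out). Beige roofed channel at x -60 to +90 mm, 65 wide, 45 high, 47 wide inside, on an 8 thick base that runs on as a flat apron (80 wide) to x -150. An 11 mm slot runs along the roof. Lock block 54 x 54, top 60 high, centred at x -60, y +95.
- mouth (a point): Middle of the channel's mouth, 21 mm above the bench. Locked, a square steel bolt (14 high, 12 thick, front face 14 mm out from the mouth) stands across it; unlocking draws the bolt 36 mm aside (dock +y), clear of the cartridge.
- keyway (a point): Centre of the keyhole in the top of the lock block, 60 mm above the bench, on the lock's vertical axis. The keyhole is a slot 25 x 9 mm, long along the dock's y axis.
- lock (a joint): Turn of the lock cylinder, rad. 0: locked, key in line with the keyhole slot, the only position where the key comes out. Turns clockwise seen from above to a stop at 1.4 (unlocked, bolt drawn aside); stays where left (about 0.06 N m friction). About 0.1 rad of play between key and lock.
- ejector (a joint): Travel of the spring ejector slide, m: 0 at rest, 0.070 fully pressed. Moves along the dock's -x and pushes the cartridge out by as much, less about 3 mm of play; springs back when let go (2 N at rest to 5.5 N fully pressed, plus a few N of cartridge friction).
- tab (a point): Centre of the ejector's upright aluminium thumb tab: 12 mm thick along dock x, 44 wide, 32 high (48 to 80 above the bench). At rest at dock x +61; press its +x face towards the mouth.
- cartridge: Grey data cartridge 112 (x) x 44 (y) x 26 mm, 0.16 kg; origin: centre of its underside, 8 above the bench in the dock; axes as the dock's there. Starts wholly inside; a side spring keeps it where it was pushed to. Ejected, it sticks out some 65 mm over the apron and must be drawn 50 mm more, straight out, to clear the roof.
- key: Steel key standing upright in the lock, 82 mm long, 0.06 kg. Origin: tip of its bit; z up to the bow. Bit 22 (y) x 5 x 10; shank 7 dia; bow a flat plate 36 (y) x 10 thick (x) x 36 high. In the lock the tip is 34 and the bow 80 to 116 above the bench; it must rise 26 to come out. At lock 0 its axes are the dock's. Set down upright it may stand on its bit: lean it over to lay it.
- bow (a point): Centre of the key's bow, 64 mm above the key's tip, where it is gripped across its 10 mm thickness.
- key_mid (a point): Middle of the key's length, 41 mm from its tip.
- carrier: The carrier: an open grey plastic rectangular tray 150 (x) x 120 (y) x 22 high outside, walls and floor 5 thick, lined with cork, fixed. Origin: centre of its underside.
- dish: The key dish: a round shallow steel dish, 160 dia at the rim, 148 at the foot, 20 high, floor 4 thick, fixed. Origin: centre of its underside.
- oil_bottle: Bystander, leave it alone: amber glass bottle, 68 dia x 170 high (mm).
- beaker: Bystander, leave it alone: open glass beaker, 72 dia x 95 high (mm).
- spanner: Bystander, leave it alone: steel spanner lying flat, 160 long (mm).
- jar: Bystander, leave it alone: glass jar with steel lid, 66 dia x 90 high (mm).
- tin: Bystander, leave it alone: flat aluminium tin, 84 dia x 60 high (mm).
- weight: Bystander, leave it alone: steel knob weight, 38 dia x 58 high (mm).
- flask: Bystander, leave it alone: white plastic bottle, 56 dia x 120 high (mm).
- probe: Bystander, leave it alone: temperature probe lying flat, dark grip 70 x 24 x 20 with a steel rod, 195 long overall (mm).
Mind the look-alikes: they are no part of the job. Of the things that look like the dish, the smaller one is meant. Several things have the shape of the cartridge; the one meant has the colours described above.

How it is judged:
On the way, in this order (a step that is already met when the one before it is completed fails the run):
1. the key is turned clockwise to the unlocked end (lock above 1.25 rad) with the cartridge still inside (value of joint lock above 1.25 rad and x of cartridge in the frame of dock above -0.02 m), for 0.1 s.
2. the ejector is pressed nearly fully (over 60 mm) and has pushed the cartridge out (over 55 mm) (value of joint ejector above 0.06 m and x of cartridge in the frame of dock below -0.055 m), for 0.05 s.
3. the cartridge lies flat in the carrier (x of cartridge in the frame of carrier between -0.06 and 0.06 m and y of cartridge in the frame of carrier between -0.045 and 0.045 m and z of cartridge in the frame of carrier below 0.012 m and angle between cartridge's own z axis and vertical below 0.1 rad and linear speed of cartridge below 0.03 m/s), for 0.2 s.
4. the lock is back at the locked position (below 0.15 rad) and the key is drawn out of it (value of joint lock below 0.15 rad and z of key_mid in the frame of dock above 0.1 m), for 0.1 s.
At the end, for the whole second after the job is handed in: Cartridge flat (0.1 rad) on the carrier's floor, centre within 60 mm (its x) and 45 mm (its y) of the carrier's; key in the dish, its middle within 70 mm of the dish's centre and under 35 mm high; lock below 0.15 rad; ejector sprung back (under 10 mm); all at rest (all of step 3 and horizontal distance between key_mid and dish below 0.07 m and z of key_mid in the frame of dish between -0.005 and 0.035 m and linear speed of key below 0.05 m/s and value of joint lock below 0.15 rad and value of joint ejector below 0.01 m); the robot touches nothing.
It fails at once if a bystander is knocked over (an upright one tilts over 0.6 rad) or shifted by more than 30 mm (distance of any of oil_bottle, beaker, spanner, jar, tin, weight, flask, probe from where it was at the start of the episode above 0.03 m or angle between any of oil_bottle, beaker, jar, tin, weight, flask's own z axis and vertical above 0.6 rad).
It fails at once if the cartridge is dropped (falls loose faster than 0.9 m/s, a drop of over 40 mm) (linear speed of cartridge above 0.9 m/s and contact force between the fingers and cartridge below 0.05 N).
It also fails if it takes over 72 s, if anything falls off the work surface, if the arm or the gripper's body presses on something with over 40 N, if the wrist force passes 120 N, or if a joint passes its speed limit or range.

## Robot

A 6-joint arm with a two-finger parallel gripper is mounted at the origin on the work surface. World frame = base frame: x ahead of the robot, y to its left, z up, the work surface at z = 0. Lengths are in m, angles in rad, forces in N, time in s.
With the tool pointing down it reaches from about 0.425 to 1.125 m from the base axis. Payload 14.9 kg.
Tool frame: the origin (TCP) lies between the finger pads; the fingertips stand 25 mm ahead of it and the grasp point (between the pads) lies 6 mm ahead of it (robot.tip_extent is the distance from the TCP to the fingertips, in m); z points along the fingers, y is the direction in which the jaws open and shut (so a half turn about z gives the same grasp; the last joint's range is limited). The gripper opens to 91 mm and grips with 3 to 60 N. Pads are 32 mm wide; open, the fingers measure 118 mm over their backs; the gripper's body (76 mm by 178 mm) begins 60 mm behind the grasp point.
Start: joints at [-0.033, 0.379, 1.734, -0, 1.028, -0.033], TCP at [0.7, -0, 0.239] pointing down, gripper open.
Joint ranges: [-2.77, 2.77], [-0.74, 2.19], [0, 2.66], [-1.06, 4.2], [0.31, 2.87], [-3.08, 3.08]. Speed limits (rad/s): [1.89, 1.89, 2.39, 3.14, 3.14, 3.14].

## Interface

Orientations are given as a unit quaternion [w, x, y, z].
In Python, from bench import robot gives the robot as it stands. The module is installed in compiled form; this text tells all that it offers.
- The arm moves only by the tool arm_command, never from a script. Its argument "increments" is one flat list of numbers, 7 for each row, row after row: the shift along the tool's x, y, z in mm, then the turn, a rotation vector about the tool's x, y, z in degrees, then the closure, from 0 (fully open) to 1 (shut). In form: [dx, dy, dz, ax, ay, az, claw, dx, dy, dz, ax, ay, az, claw, ...]. A call has 1 to 10 rows; each row shifts and turns the commanded pose from where the row before left it, along the tool's axes as they then stand; what a row does not reach is not made up. A row lasts 1/10 s, in which the tool goes at most 50 mm and 8.59 degrees, less where a joint would pass 70% of its speed; a pose out of reach is approached as far as the arm can. A call with a gripper value outside its range is refused whole. The fingers move at their own pace and stop on an object; "newtons" is the grip in N (left out, the last holds). Time passes only in rows, so rows that do not move let the fingers close. It gives the time, the measured TCP pose, the force and the opening at its end, in the units of the state.
- robot.sense(): the state, without advancing time (a new reading comes with each control period).
- robot.grab_frame(name): name is "scene" or "side" or "wrist"; returns a dict with "frame" (480x640x3 uint8, blue, green, red), "mtx" (3x3 intrinsics, pixels), "pose" (4x4, takes a point from camera to world coordinates); the wrist camera has in their place "tool_from_camera" (4x4, takes a point from camera to tool coordinates, whose origin is the TCP and whose axes are the flange's). Camera axes: x right, y up, looking along -z (the intrinsics and any distortion apply to the point x, -y, -z); pixel columns grow to the right and rows downward; lengths in m; the calibration is good to about 2 mm. A picture is of the moment at which its call begins: read the wrist's pose just before it. There is no depth.
- robot.sign_off(): hands the job in, once; it reports no verdict.
The state is a dict: "t": time; "qpos": joint angles; "qd": joint speeds; "joint_torque": joint torques, N m; "tcp_pos": TCP position; "orientation": TCP orientation; "wrist_force": force on the tool from outside, world axes, zero at the start; "moment": the same for the moment, N m; "width": opening from 0.0 (shut) to 1.0 (fully open).
Only numpy, scipy, OpenCV 4.12 (cv2) and the standard library are available. Lean on these libraries where they do the work, as an engineer would, in place of code of your own. Each camera call takes 0.05 s, during which the arm holds its last target.

## Working session

There is one attempt and no reset: what is moved stays moved. The work goes in short steps, Python scripts to look and compute and a tool call to move; the robot and the scene stay as the last step left them, time stands still between calls to the robot, and variables do not carry over. Pictures are saved under pics/ and viewed, and the job is handed in when it is done.

Besides the shell and the picture viewer there is one more tool, called after ">>>" as a command line: name --argument value ..., lists and objects as JSON in quotes. arm_command: Moves the arm, as the interface text tells. Its arguments: {"type":"object","properties":{"increments":{"type":"array","items":{"type":"number"}},"newtons":{"type":"number"}},"required":["increments"]}

```bash
mkdir -p pics
python3 - <<'E'
from bench import robot
import cv2,json,numpy as np
s=robot.sense();print({k:np.round(v,3).tolist() for k,v in s.items()})
for n in["scene","side","wrist"]:
    f=robot.grab_frame(n);cv2.imwrite(f"pics/{n}0.png",f["frame"]);
    print(n,f["mtx"].tolist(),np.round(f.get("pose",f.get("tool_from_camera")),4).tolist(),f.keys())
E
```

```text
{'t': 0.0, 'qpos': [-0.033, 0.379, 1.735, 0.0, 1.028, -0.033], 'qd': [-0.0, 0.0, -0.0, 0.001, -0.0, -0.001], 'joint_torque': [0.001, -76.373, -43.437, 0.065, 0.042, -0.0], 'tcp_pos': [0.7, 0.0, 0.238], 'orientation': [-0.0, 0.707, 0.707, -0.0], 'wrist_force': [0.358, 0.08, -0.083], 'moment': [0.049, -0.046, -0.028], 'width': 1.0}
scene [[467.87079404302114, 0.0, 315.3807419628715], [0.0, 467.87079404302114, 240.46708247979203], [0.0, 0.0, 1.0]] [[0.8367, -0.4457, 0.3183, 0.8827], [0.5476, 0.6907, -0.4723, -0.607], [-0.0094, 0.5695, 0.8219, 1.1435], [0.0, 0.0, 0.0, 1.0]] dict_keys(['frame', 'mtx', 'pose'])
side [[603.5947791316486, 0.0, 319.5355234848102], [0.0, 603.5947791316486, 239.39919524582805], [0.0, 0.0, 1.0]] [[0.871, 0.3211, -0.3719, 0.0013], [-0.4912, 0.554, -0.6721, -0.832], [-0.0097, 0.7681, 0.6403, 0.8987], [0.0, 0.0, 0.0, 1.0]] dict_keys(['frame', 'mtx', 'pose'])
wrist [[388.3278805836546, 0.0, 322.6984877263283], [0.0, 388.3278805836546, 240.68249340522732], [0.0, 0.0, 1.0]] [[0.0003, 0.9662, 0.2577, 0.0734], [1.0, -0.0004, 0.0001, 0.0003], [0.0002, 0.2577, -0.9662, -0.1461], [0.0, 0.0, 0.0, 1.0]] dict_keys(['frame', 'mtx', 'tool_from_camera'])
```

View pics/scene0.png

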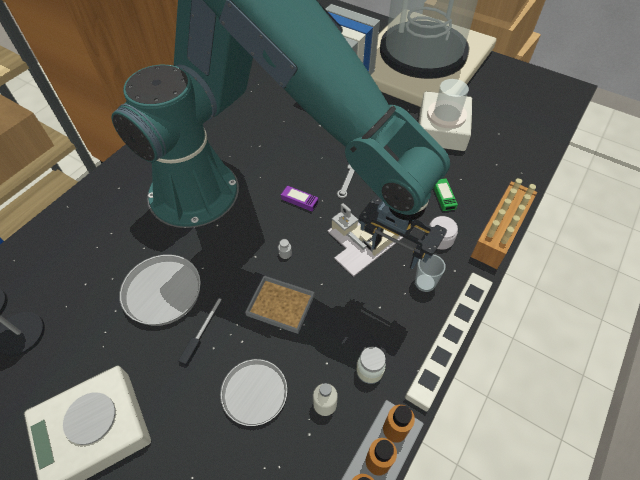

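View pics/side0.png

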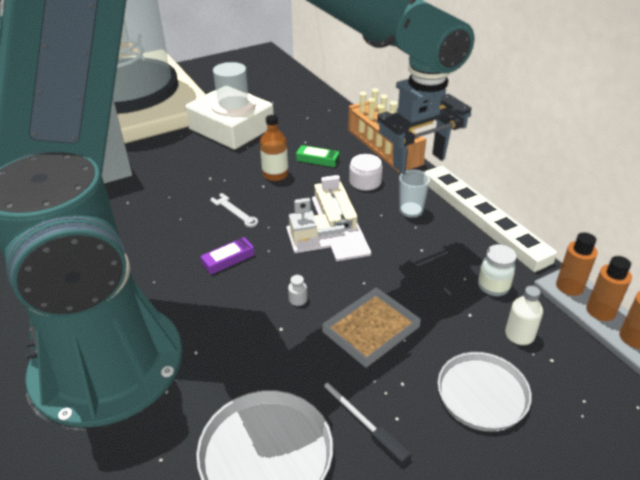

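View pics/wrist0.png

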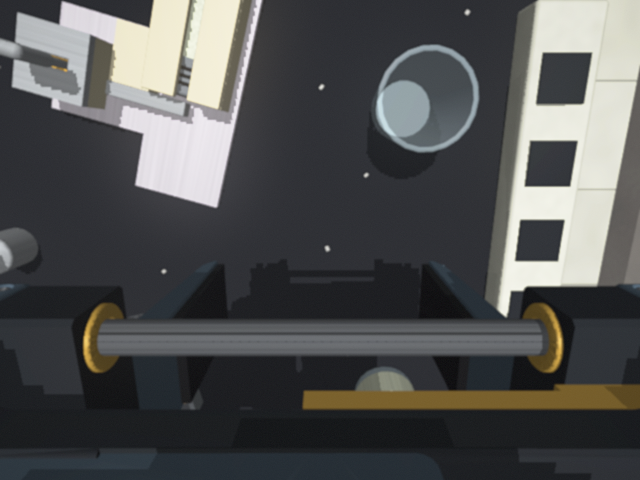

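```bash
cat > h.py <<'E'
from bench import robot
import cv2,numpy as np
from scipy.spatial.transform import Rotation as R
def tcpT(s=None):
    s=s or robot.sense();q=np.array(s["orientation"]);T=np.eye(4)
    T[:3,:3]=R.from_quat([q[1],q[2],q[3],q[0]]).as_matrix();T[:3,3]=s["tcp_pos"];return T
def grab(n,fn=None):
    T=tcpT();f=robot.grab_frame(n)
    P=f["pose"] if n!="wrist" else T@f["tool_from_camera"]
    K=np.array(f["mtx"])
    if fn:
        cv2.imwrite(f"pics/{fn}.png",f["frame"]);np.savez(f"pics/{fn}.npz",K=K,P=P)
    return f["frame"],K,np.array(P)
def ld(fn):
    z=np.load(f"pics/{fn}.npz");return z["K"],z["P"]
def ray(K,P,u,v):
    d=np.array([(u-K[0,2])/K[0,0],-(v-K[1,2])/K[1,1],-1.]);return P[:3,3],P[:3,:3]@d
def onz(K,P,u,v,z):
    o,d=ray(K,P,u,v);return o+d*(z-o[2])/d[2]
def proj(K,P,p):
    c=np.linalg.inv(P)@np.append(p,1);return K[0,2]+K[0,0]*c[0]/-c[2],K[1,2]+K[1,1]*-c[1]/-c[2]
def tri(*obs):
    A=np.zeros((3,3));b=np.zeros(3)
    for K,P,u,v in obs:
        o,d=ray(K,P,u,v);d=d/np.linalg.norm(d);M=np.eye(3)-np.outer(d,d);A+=M;b+=M@o
    return np.linalg.solve(A,b)
def st():
    s=robot.sense();print({k:np.round(s[k],4).tolist() for k in("t","qpos","tcp_pos","orientation","wrist_force","moment","width")})
E
python3 - <<'E'
from h import *
I,K,P=grab("wrist","w1");
print("apron",onz(K,P,135,185,.008),onz(K,P,217,207,.008))
I,K,P=grab("scene","s1")
I2,K2,P2=grab("side","d1")
for n,a,b in [("dish",(254,393),(484,392)),("weight",(285,250),(298,292)),("beaker",(429,275),(412,195)),("tin",(442,235),(366,173)),("jar",(371,366),(497,271)),("flask",(325,400),(524,318)),("carrier",(280,304),(371,325)),("keybow",(346,210),(303,205))]:
    print(n,tri((K,P,*a),(K2,P2,*b)).round(3), onz(K,P,*a,.02).round(3),onz(K2,P2,*b,.02).round(3))
print("bottle",onz(K2,P2,275,175,0))
cv2.imwrite("pics/c1.png",cv2.resize(I[130:330,220:460],None,fx=3.3,fy=3,interpolation=2))
cv2.imwrite("pics/c2.png",cv2.resize(I2[150:290,180:440],None,fx=3,fy=3,interpolation=2))
E
```

```text
apron [0.51834735 0.02860284 0.008     ] [0.59616231 0.00712011 0.008     ]
dish [ 0.563 -0.409  0.008] [ 0.567 -0.411  0.02 ] [ 0.556 -0.414  0.02 ]
weight [ 0.391 -0.035  0.019] [ 0.392 -0.037  0.02 ] [ 0.39  -0.035  0.02 ]
beaker [0.777 0.101 0.04 ] [0.776 0.112 0.02 ] [0.795 0.125 0.02 ]
tin [0.748 0.259 0.022] [0.749 0.256 0.02 ] [0.75  0.266 0.02 ]
jar [ 0.77  -0.207  0.04 ] [ 0.768 -0.202  0.02 ] [ 0.787 -0.191  0.02 ]
flask [ 0.72  -0.336  0.044] [ 0.718 -0.333  0.02 ] [ 0.74 -0.32  0.02]
carrier [ 0.477 -0.18   0.009] [ 0.481 -0.186  0.02 ] [ 0.471 -0.186  0.02 ]
keybow [0.493 0.13  0.098] [0.464 0.184 0.02 ] [0.541 0.225 0.02 ]
bottle [0.55232707 0.40497829 0.        ]
```

View pics/c2.png

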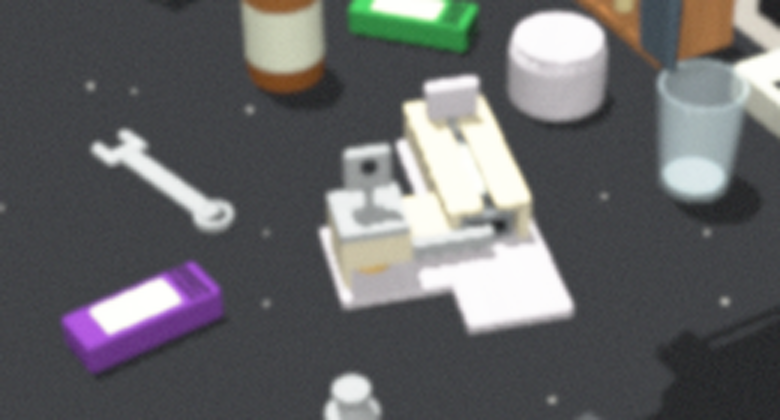

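View pics/c1.png

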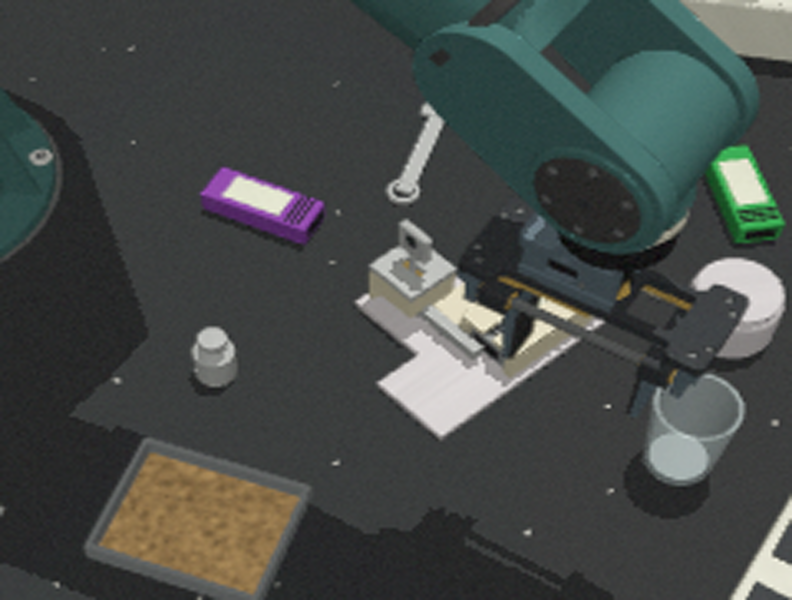

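>>> arm_command --increments '[10,-28,-6,0,0,0,0,10,-28,-6,0,0,0,0,10,-28,-6,0,0,0,0,10,-28,-6,0,0,0,0,10,-28,-6,0,0,0,0,0,0,0,0,0,0,0,0,0,0,0,0,0,0]'

```text
t: 1.0
tcp_pos: [0.5601, 0.0501, 0.2694]
orientation: [0.0, 0.707, 0.707, 0.0]
wrist_force: [0.5, -0.0, -0.0]
width: 0.998
```

Run:
```python
from h import *
st();grab("wrist","w2");grab("scene","s2");st()
```

```text
{'t': 1.0, 'qpos': [0.0478, 0.1252, 1.9966, -0.0, 1.0188, 0.0474], 'tcp_pos': [0.5601, 0.0501, 0.2694], 'orientation': [0.0004, 0.707, 0.7072, 0.0004], 'wrist_force': [0.5058, -0.0124, -0.0379], 'moment': [-0.0009, 0.0118, 0.0073], 'width': 0.9984}
{'t': 1.1, 'qpos': [0.0472, 0.1269, 1.9955, -0.0001, 1.0188, 0.0474], 'tcp_pos': [0.5607, 0.0498, 0.269], 'orientation': [0.0002, 0.7071, 0.7071, 0.0001], 'wrist_force': [0.4452, -0.0299, 0.4333], 'moment': [0.0121, -0.0142, 0.0164], 'width': 0.997}
```

View pics/w2.png

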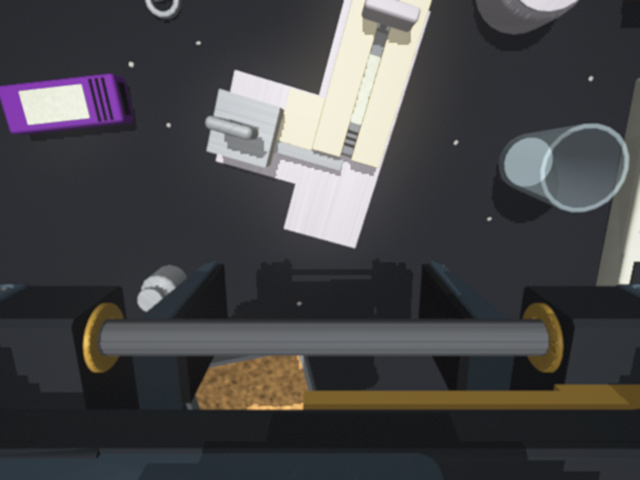

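Run:
```python
from h import *
I=cv2.imread("pics/w2.png");cv2.imwrite("pics/c3.png",cv2.resize(I[0:260,195:455],None,fx=2.3,fy=2.3,interpolation=2))
cv2.imwrite("pics/c4.png",cv2.resize(I[60:180,195:355],None,fx=5,fy=5,interpolation=2))
```

```text
(no output)
```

View pics/c3.png

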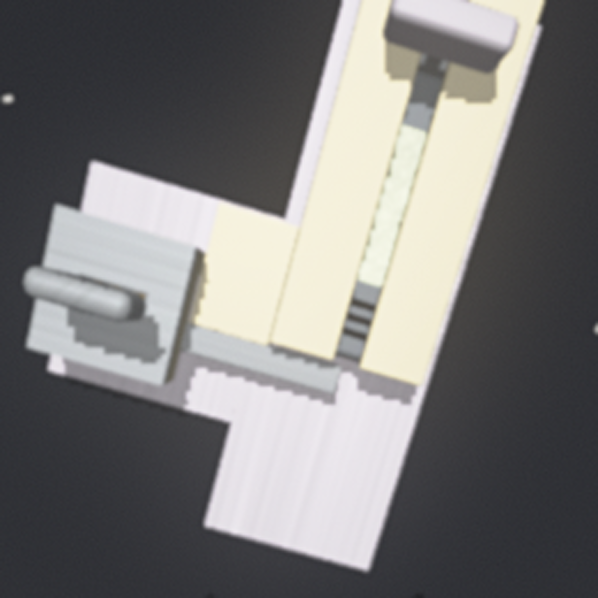

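View pics/c4.png

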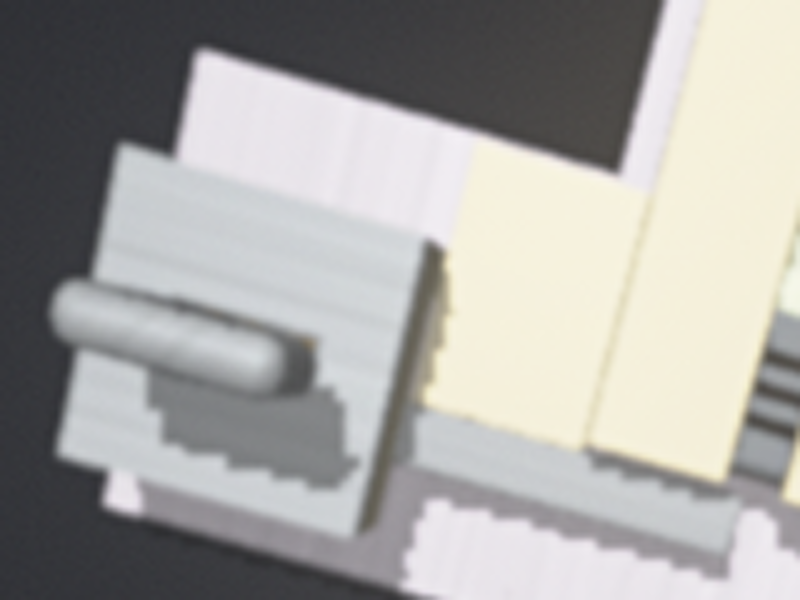

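```bash
cat > fit.py <<'E'
from h import *
K,P=ld("w2")
obs=[((284.1,228.7),(-150,40,8)),((355.4,248.3),(-150,-40,8)),((312.4,149.1),(-60,32.5,45)),((376.3,167),(-60,-32.5,45)),
((219,88.4),(-33,122,60)),((280.6,107.6),(-33,68,60)),((267.4,167),(-87,68,60)),((206.6,151.4),(-87,122,60))]
W=np.array([onz(K,P,*o[0],o[1][2]/1000) for o in obs]);D=np.array([o[1] for o in obs])/1000
def fit(idx):
    w=W[idx,:2];d=D[idx,:2];wc=w.mean(0);dc=d.mean(0)
    Rm,_=R.align_vectors(np.c_[w-wc,0*w[:,0]],np.c_[d-dc,0*w[:,0]]);M=Rm.as_matrix()[:2,:2]
    th=np.degrees(np.arctan2(M[1,0],M[0,0]));o=wc-M@dc
    print("yaw",th.round(2),"orig",o.round(4),"res mm",((w-(d@M.T+o))*1000).round(1).tolist());return M,o
M,o=fit(np.arange(8));fit(np.arange(4));fit(np.arange(4,8))
def d2w(x,y,z): return np.append(M@[x/1e3,y/1e3]+o,z/1e3)
if __name__=="__main__":
    for n,p in dict(key=(-60,95,98),tab=(61,0,64),mouth=(-60,0,21)).items(): print(n,d2w(*p).round(4),np.round(proj(K,P,d2w(*p)),1))
    for p in [(-60,113,116),(-60,77,116),(61,22,80),(61,-22,80)]: print(np.round(proj(K,P,d2w(*p)),1))
E
python3 fit.py
```

```text
yaw 74.34 orig [0.5981 0.1621] res mm [[0.0, -0.3], [0.3, -0.7], [0.4, -0.4], [-2.2, 0.8], [-0.1, 0.5], [0.3, -0.5], [1.6, 0.7], [-0.2, -0.2]]
yaw 74.82 orig [0.5969 0.1622] res mm [[0.1, 0.2], [0.2, -0.7], [1.2, -0.1], [-1.5, 0.6]]
yaw 74.74 orig [0.5983 0.163 ] res mm [[-0.3, 0.5], [0.0, -0.9], [1.0, 0.4], [-0.7, -0.1]]
key [0.4905 0.13   0.098 ] [233.5 128.5]
tab [0.6146 0.2209 0.064 ] [389.5  12.8]
mouth [0.582  0.1044 0.021 ] [344.1 157.1]
[204.2 121.1]
[251.8 134.8]
[365.7  -2.4]
[419.9  15. ]
```

>>> arm_command --increments '[40,-35,0,0,0,0,0,40,-35,0,0,0,0,0,0,0,12,0,0,-8.3,0,0,0,12,0,0,-8.3,0,0,0,12,0,0,-8.3,0,0,0,12,0,0,-8.3,0,0,0,12,0,0,-8.3,0,0,0,12,0,0,-8.3,0,0,0,12,0,0,-8.3,0,0,0,12,0,0,-8.3,0]'

```text
t: 2.1
tcp_pos: [0.4949, 0.1251, 0.1721]
orientation: [-0.0, 0.202, 0.979, -0.0]
wrist_force: [-0.2, -0.0, -0.3]
width: 0.999
```

>>> arm_command --increments '[0,0,0,0,0,-8.1,0.5,0,0,0,0,0,0,0.5,0,0,0,0,0,0,0.5]'

```text
t: 2.4
tcp_pos: [0.4947, 0.1252, 0.1728]
orientation: [-0.0, 0.137, 0.991, 0.0]
wrist_force: [-0.1, 0.7, -0.1]
width: 0.771
```

Run:
```python
from h import *
st();I,K,P=grab("side","d3");T=tcpT();print(T.round(4), np.degrees(np.arctan2(T[1,1],T[0,1])))
cv2.imwrite("pics/c5.png",cv2.resize(I[60:280,200:460],None,fx=2.7,fy=2.7,interpolation=2))
w=np.array([.4905,.13,.104])-T[:3,3];print("tool delta",T[:3,:3].T@w*1000)
```

```text
{'t': 2.4, 'qpos': [0.2021, 0.1786, 2.1461, 0.0, 0.8169, -1.0935], 'tcp_pos': [0.4947, 0.1252, 0.1728], 'orientation': [-0.0, 0.1372, 0.9905, 0.0], 'wrist_force': [-0.1481, 0.6948, -0.1004], 'moment': [0.1272, -0.0233, -0.0544], 'width': 0.7707}
[[-9.625e-01  2.714e-01  2.000e-04  4.947e-01]
 [ 2.714e-01  9.625e-01  0.000e+00  1.252e-01]
 [-2.000e-04  1.000e-04 -1.000e+00  1.730e-01]
 [ 0.000e+00  0.000e+00  0.000e+00  1.000e+00]] 74.25371159585315
tool delta [ 5.34815915  3.48080035 68.96384623]
```

View pics/c5.png

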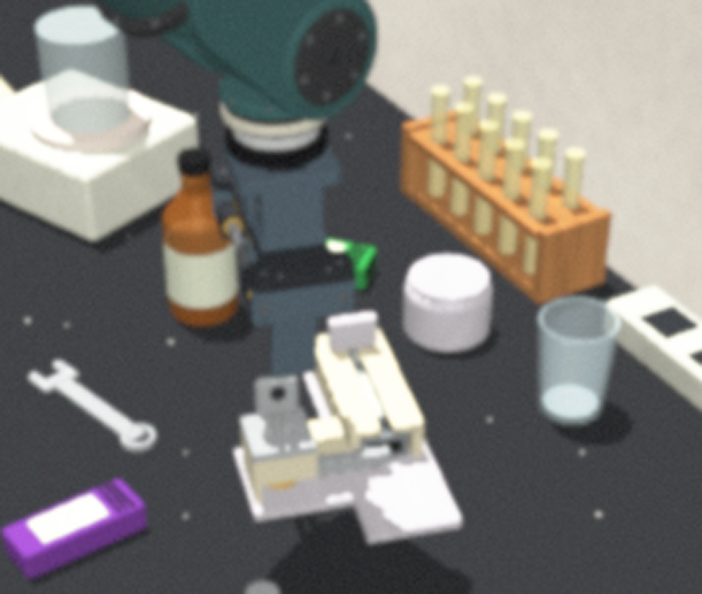

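>>> arm_command --increments '[5,3.5,23,0,0,0,0.5,0,0,23,0,0,0,0.5,0,0,23,0,0,0,0.5,0,0,0,0,0,0,0.5,0,0,0,0,0,0,0.5]'

```text
t: 2.95
tcp_pos: [0.4905, 0.13, 0.1043]
orientation: [-0.0, 0.136, 0.991, -0.0]
wrist_force: [0.7, 1.0, 0.3]
width: 0.501
```

Run:
```python
from h import *
st();I,K,P=grab("side","d4");I2,_,_=grab("scene","s4");I3,_,_=grab("wrist","w4")
cv2.imwrite("pics/c6.png",np.hstack([cv2.resize(I[120:270,240:390],(400,400),interpolation=2),cv2.resize(I2[150:300,280:430],(400,400),interpolation=2)]))
```

```text
{'t': 2.95, 'qpos': [0.2131, 0.2968, 2.1681, 0.0, 0.6771, -1.0855], 'tcp_pos': [0.4905, 0.13, 0.1043], 'orientation': [-0.0002, 0.1357, 0.9907, -0.0001], 'wrist_force': [0.7088, 0.9585, 0.2891], 'moment': [0.0756, -0.0334, 0.0011], 'width': 0.5012}
```

View pics/c6.png

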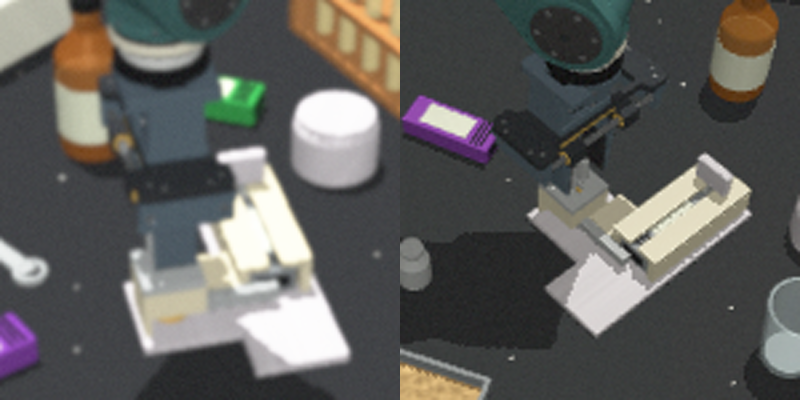

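View pics/w4.png

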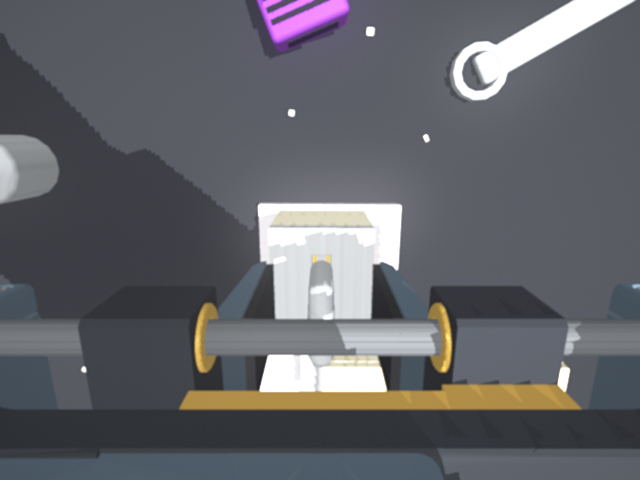

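>>> arm_command --increments '[0,0,0,0,0,0,1,0,0,0,0,0,0,1,0,0,0,0,0,0,1,0,0,0,0,0,0,1,0,0,0,0,0,0,1,0,0,0,0,0,0,1]' --newtons 30

```text
t: 3.7
tcp_pos: [0.4902, 0.1297, 0.104]
orientation: [-0.0, 0.135, 0.991, -0.0]
wrist_force: [-1.3, -5.0, 3.0]
width: 0.112
```

>>> arm_command --increments '[0,-0.5,0,0,0,5,1,0,0,0,0,0,7,1,0,0,0,0,0,8,1,0,0,0,0,0,8,1,0,0,0,0,0,8,1,0,0,0,0,0,8,1]'

```text
t: 4.3
tcp_pos: [0.4901, 0.1294, 0.104]
orientation: [-0.0, 0.499, 0.867, -0.0]
wrist_force: [-1.1, -2.8, 2.7]
width: 0.107
```

Run:
```python
from h import *
st()
```

```text
{'t': 4.3, 'qpos': [0.2121, 0.2967, 2.1692, -0.0003, 0.6759, -0.3143], 'tcp_pos': [0.4901, 0.1294, 0.104], 'orientation': [-0.0, 0.4987, 0.8668, -0.0001], 'wrist_force': [-1.0824, -2.8011, 2.6826], 'moment': [-0.6769, 0.1424, 0.0252], 'width': 0.1069}
```

>>> arm_command --increments '[0,0,0,0,0,8,1,0,0,0,0,0,8,1,0,0,0,0,0,8,1,0,0,0,0,0,7,1,0,0,0,0,0,3,1,0,0,0,0,0,2,1,0,0,0,0,0,0,1]'

```text
t: 5.0
tcp_pos: [0.4899, 0.1293, 0.1039]
orientation: [-0.0, 0.74, 0.672, -0.0]
wrist_force: [-3.0, -4.8, 5.3]
width: 0.108
```

Run:
```python
from h import *
st();T=tcpT();print(np.degrees(np.arctan2(T[1,1],T[0,1])));I,K,P=grab("side","d5");I2,_,_=grab("scene","s5")
cv2.imwrite("pics/c7.png",np.hstack([cv2.resize(I[120:270,240:390],(400,400),interpolation=2),cv2.resize(I2[150:300,280:430],(400,400),interpolation=2)]))
```

```text
{'t': 5.0, 'qpos': [0.2121, 0.2966, 2.1694, -0.0003, 0.6763, 0.3088], 'tcp_pos': [0.4899, 0.1293, 0.1039], 'orientation': [-0.0001, 0.7403, 0.6722, -0.0004], 'wrist_force': [-2.9555, -4.7806, 5.323], 'moment': [-0.9049, 0.5589, 0.0374], 'width': 0.1082}
-5.522141381168046
```

View pics/c7.png

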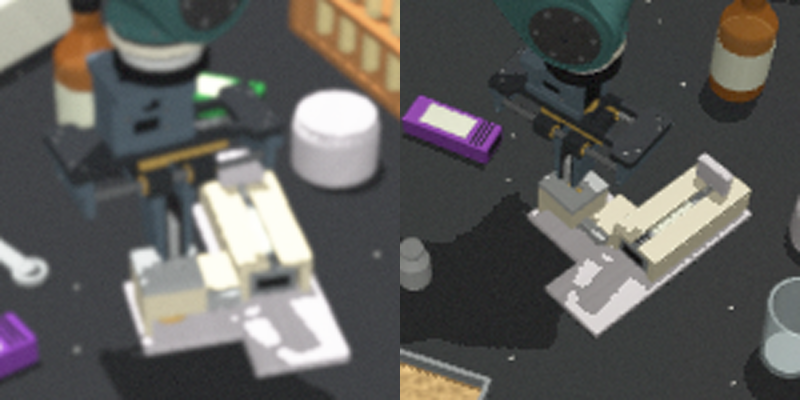

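>>> arm_command --increments '[0,0,0,0,0,2,1,0,0,0,0,0,2,1,0,0,0,0,0,2,1,0,0,0,0,0,0,1]'

```text
t: 5.5
tcp_pos: [0.4899, 0.1293, 0.1039]
orientation: [-0.0, 0.774, 0.633, -0.0]
wrist_force: [-2.9, -3.5, 6.0]
width: 0.111
```

Run:
```python
from h import *
st();T=tcpT();print(np.degrees(np.arctan2(T[1,1],T[0,1])))
```

```text
{'t': 5.5, 'qpos': [0.2122, 0.2966, 2.1694, -0.0003, 0.6763, 0.4129], 'tcp_pos': [0.4899, 0.1293, 0.1039], 'orientation': [-0.0001, 0.7743, 0.6328, -0.0004], 'wrist_force': [-2.9106, -3.5259, 5.9609], 'moment': [-0.8885, 0.6503, 0.0673], 'width': 0.1108}
-11.481620912121857
```

>>> arm_command --increments '[0,0,0,0,0,0,0.4,0,0,0,0,0,0,0.4,0,0,0,0,0,0,0.4,0,0,-30,0,0,0,0.3,0,0,-35,0,0,0,0.3,28.7,26,0,0,0,0,0.3,28.7,26,0,0,0,0,0.3,28.7,26,0,0,0,0,0.3,28.7,26,0,0,0,0,0.3,0,0,0,0,0,-8,0.4]'

```text
t: 6.5
tcp_pos: [0.6182, 0.2236, 0.1691]
orientation: [0.0, 0.728, 0.686, 0.001]
wrist_force: [-0.9, -1.5, 0.1]
width: 0.64
```

>>> arm_command --increments '[0,0,0,0,0,-8,0.4,0,0,0,0,0,-8,0.4,0,0,0,0,0,-8,0.4,0,0,0,0,0,-8,0.4,0,0,0,0,0,-8,0.4,0,0,0,0,0,-8,0.4,0,0,0,0,0,-8,0.4,0,0,0,0,0,-8,0.4,0,0,0,0,0,-8,0.4,0,0,0,0,0,-6,0.4]'

```text
t: 7.5
tcp_pos: [0.6149, 0.2213, 0.1688]
orientation: [-0.0, 0.132, 0.991, 0.0]
wrist_force: [0.7, 0.2, -0.9]
width: 0.601
```

Run:
```python
from h import *
st();T=tcpT();print(np.degrees(np.arctan2(T[1,1],T[0,1])));I,K,P=grab("side","d6");I2,_,_=grab("scene","s6")
I3,_,_=grab("wrist","w6")
w=np.array([.6146,.2209,.077])-T[:3,3];print("tool delta",T[:3,:3].T@w*1000)
cv2.imwrite("pics/c8.png",np.hstack([cv2.resize(I[120:270,240:390],(400,400),interpolation=2),cv2.resize(I2[150:300,280:430],(400,400),interpolation=2)]))
```

```text
{'t': 7.5, 'qpos': [0.3098, 0.3943, 1.8614, 0.0002, 0.886, -0.9965], 'tcp_pos': [0.6149, 0.2213, 0.1688], 'orientation': [-0.0001, 0.1319, 0.9913, 0.0], 'wrist_force': [0.7016, 0.1585, -0.9042], 'moment': [0.0763, -0.0519, 0.0551], 'width': 0.6012}
74.83874613980514
tool delta [ 0.15620396 -0.49272185 91.77035158]
```

View pics/c8.png

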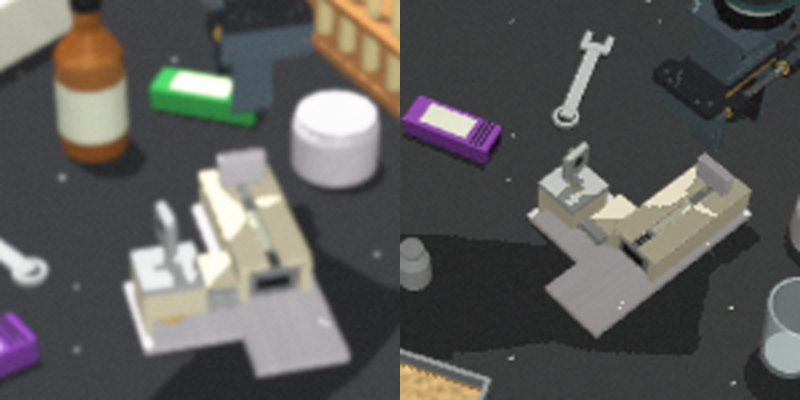

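View pics/w6.png

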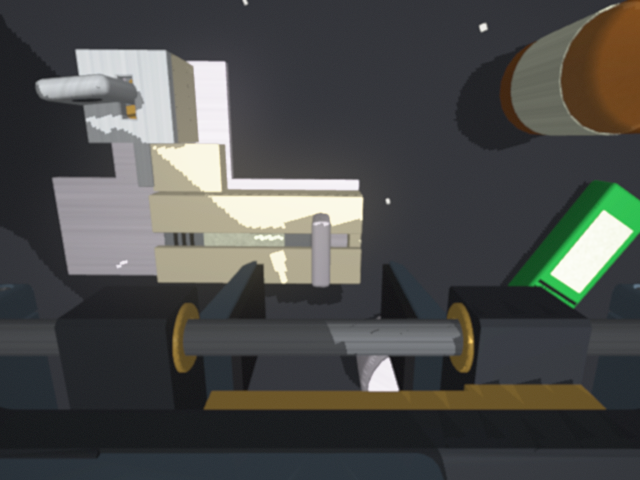

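>>> arm_command --increments '[0,-0.5,30,0,0,0,0.4,0,0,30,0,0,0,0.4,0,0,22,0,0,0,0.4,0,0,10,0,0,0,0.4,0,0,0,0,0,0,0.4]'

```text
t: 8.15
tcp_pos: [0.6142, 0.2206, 0.0758]
orientation: [-0.001, 0.136, 0.991, -0.0]
wrist_force: [0.5, -1.1, 0.4]
width: 0.604
```

Run:
```python
from h import *
st();I,K,P=grab("side","d7");I2,_,_=grab("scene","s7")
cv2.imwrite("pics/c9.png",np.hstack([cv2.resize(I[80:270,260:450],(400,400),interpolation=2),cv2.resize(I2[120:270,320:470],(400,400),interpolation=2)]))
```

```text
{'t': 8.15, 'qpos': [0.3091, 0.5269, 1.8767, 0.0, 0.74, -0.9895], 'tcp_pos': [0.6142, 0.2206, 0.0758], 'orientation': [-0.0009, 0.1357, 0.9907, -0.0004], 'wrist_force': [0.4804, -1.0517, 0.4113], 'moment': [0.0756, -0.0641, 0.0002], 'width': 0.6044}
```

View pics/c9.png

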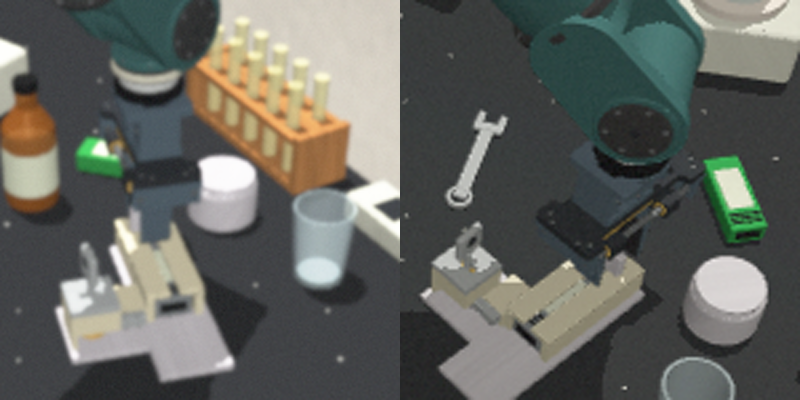

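>>> arm_command --increments '[0,0,0,0,0,0,1,0,0,0,0,0,0,1,0,0,0,0,0,0,1,0,0,0,0,0,0,1,0,0,0,0,0,0,1]' --newtons 40

```text
t: 8.75
tcp_pos: [0.6148, 0.2208, 0.0771]
orientation: [0.0, 0.135, 0.991, 0.0]
wrist_force: [-0.1, -0.7, 0.2]
width: 0.189
```

>>> arm_command --increments '[0,-8,0,0,0,0,1,0,-8,0,0,0,0,1,0,-8,0,0,0,0,1,0,-8,0,0,0,0,1,0,-8,0,0,0,0,1,0,-8,0,0,0,0,1,0,-8,0,0,0,0,1,0,-8,0,0,0,0,1,0,-3,0,0,0,0,1,0,-1,0,0,0,0,1]'

```text
t: 9.75
tcp_pos: [0.5965, 0.1552, 0.0771]
orientation: [0.0, 0.136, 0.991, 0.001]
wrist_force: [-1.3, 10.0, 0.7]
width: 0.128
```

Run:
```python
from h import *
st();I,K,P=grab("side","d8");I2,_,_=grab("scene","s8")
cv2.imwrite("pics/c10.png",np.hstack([cv2.resize(I[80:270,260:450],(400,400),interpolation=2),cv2.resize(I2[120:270,320:470],(400,400),interpolation=2)]))
```

```text
{'t': 9.75, 'qpos': [0.2163, 0.4803, 1.9533, 0.0018, 0.7076, -1.0838], 'tcp_pos': [0.5965, 0.1552, 0.0771], 'orientation': [0.0, 0.1356, 0.9908, 0.0006], 'wrist_force': [-1.3182, 9.9604, 0.719], 'moment': [1.6905, 0.089, -0.4953], 'width': 0.1285}
```

View pics/c10.png

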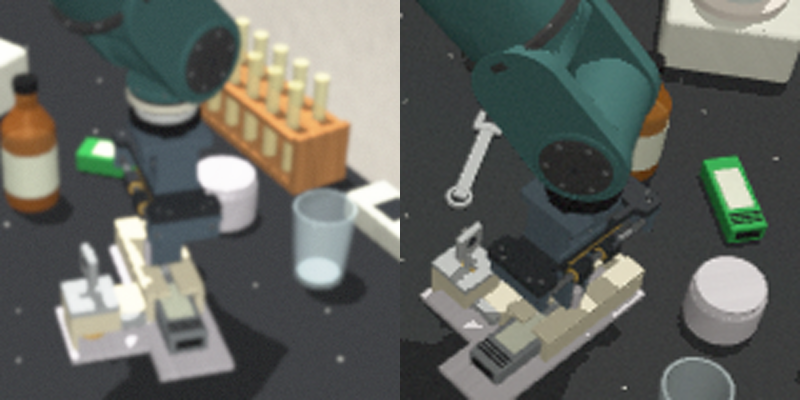

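>>> arm_command --increments '[0,-1.5,0,0,0,0,1,0,-1.5,0,0,0,0,1,0,0,0,0,0,0,1,0,0,0,0,0,0,1]'

```text
t: 10.25
tcp_pos: [0.5957, 0.1525, 0.0771]
orientation: [-0.0, 0.135, 0.991, 0.001]
wrist_force: [-1.5, 7.4, 1.8]
width: 0.127
```

Run:
```python
from h import *
st()
```

```text
{'t': 10.25, 'qpos': [0.2123, 0.4786, 1.9561, 0.0015, 0.7065, -1.0879], 'tcp_pos': [0.5957, 0.1525, 0.0771], 'orientation': [-0.0, 0.1355, 0.9908, 0.0005], 'wrist_force': [-1.5143, 7.3789, 1.818], 'moment': [1.3142, 0.1945, -0.4195], 'width': 0.1269}
```

>>> arm_command --increments '[0,14,0,0,0,0,1,0,14,0,0,0,0,1,0,14,0,0,0,0,1,0,14,0,0,0,0,1,0,12,0,0,0,0,1,0,0,0,0,0,0,0.5,0,0,0,0,0,0,0.5,0,0,0,0,0,0,0.5,0,0,-40,0,0,0,0.5,0,0,-40,0,0,0,0.4]'

```text
t: 11.25
tcp_pos: [0.613, 0.2171, 0.1567]
orientation: [-0.001, 0.135, 0.991, -0.001]
wrist_force: [0.4, 0.4, 0.1]
width: 0.535
```

Run:
```python
from h import *
st();I,K,P=grab("side","d9");I2,_,_=grab("scene","s9");grab("wrist","w9")
cv2.imwrite("pics/c11.png",np.hstack([cv2.resize(I[80:270,260:450],(400,400),interpolation=2),cv2.resize(I2[120:270,320:470],(400,400),interpolation=2)]))
```

```text
{'t': 11.25, 'qpos': [0.3045, 0.4071, 1.87, -0.0002, 0.8675, -0.9954], 'tcp_pos': [0.613, 0.2171, 0.1567], 'orientation': [-0.0013, 0.135, 0.9908, -0.0007], 'wrist_force': [0.3887, 0.3768, 0.1043], 'moment': [0.1227, -0.089, 0.0136], 'width': 0.5353}
```

View pics/c11.png

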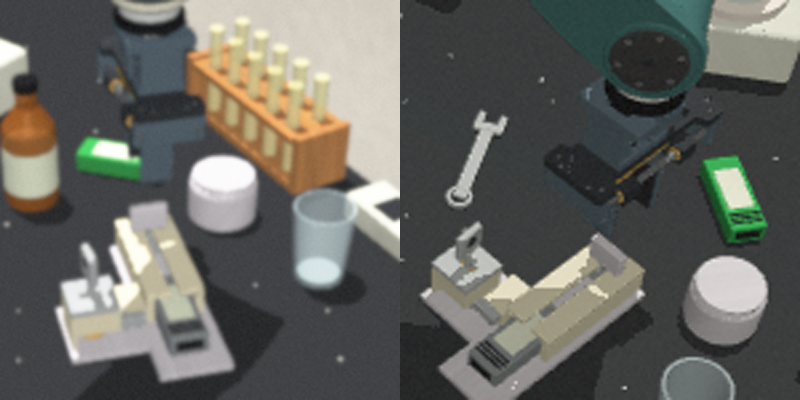

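View pics/w9.png

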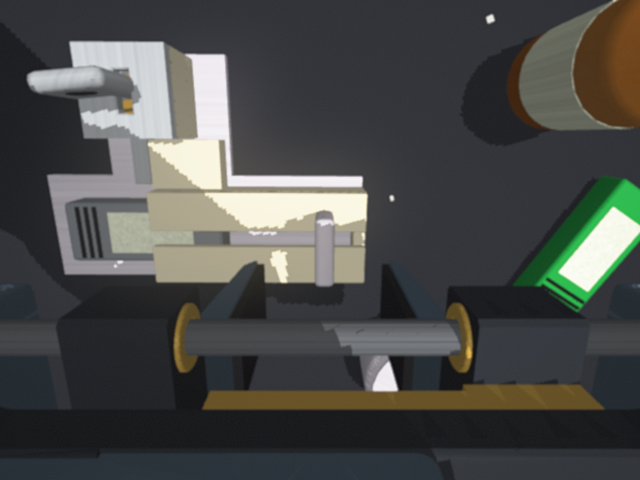

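Run:
```python
from fit import *
K9,P9=ld("w9")
Mi=M.T
for uv,z in [((67,200),.034),((67,258),.034),((85,199),.034),((85,257),.034),((323,213),.08)]:
    w=onz(K9,P9,*uv,z);print(uv,(Mi@(w[:2]-o)*1000).round(1))
I=cv2.imread("pics/s9.png");cv2.imwrite("pics/c12.png",np.hstack([cv2.resize(I[265:345,235:325],None,fx=6,fy=6,interpolation=2)]))
I=cv2.imread("pics/d9.png");cv2.imwrite("pics/c13.png",np.hstack([cv2.resize(I[280:370,315:425],None,fx=6,fy=6,interpolation=2)]))
cv2.imwrite("pics/c14.png",cv2.resize(cv2.imread("pics/w9.png")[160:300,30:230],None,fx=4,fy=4,interpolation=2))
```

```text
yaw 74.34 orig [0.5981 0.1621] res mm [[0.0, -0.3], [0.3, -0.7], [0.4, -0.4], [-2.2, 0.8], [-0.1, 0.5], [0.3, -0.5], [1.6, 0.7], [-0.2, -0.2]]
yaw 74.82 orig [0.5969 0.1622] res mm [[0.1, 0.2], [0.2, -0.7], [1.2, -0.1], [-1.5, 0.6]]
yaw 74.74 orig [0.5983 0.163 ] res mm [[-0.3, 0.5], [0.0, -0.9], [1.0, 0.4], [-0.7, -0.1]]
(67, 200) [-120.9   25.6]
(67, 258) [-128.2  -17.5]
(85, 199) [-108.    26.4]
(85, 257) [-114.8  -16.7]
(323, 213) [60.2 25.7]
```

View pics/c12.png

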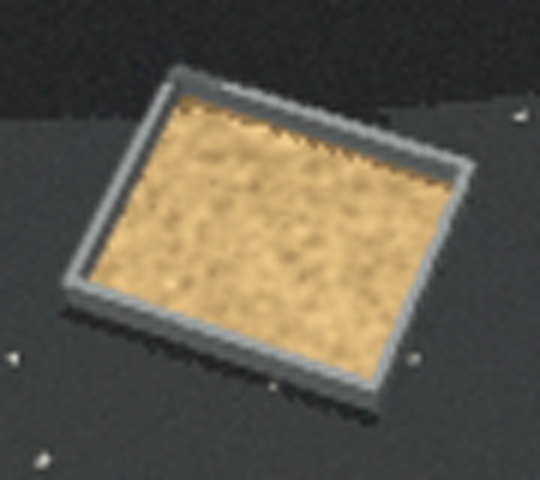

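View pics/c13.png

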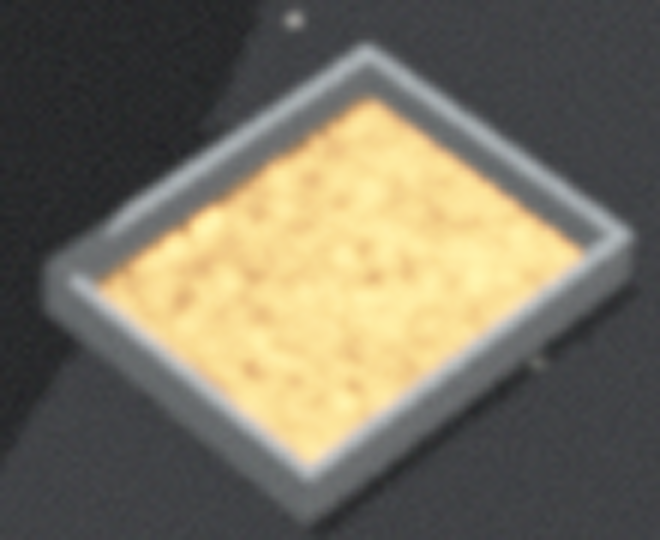

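View pics/c14.png

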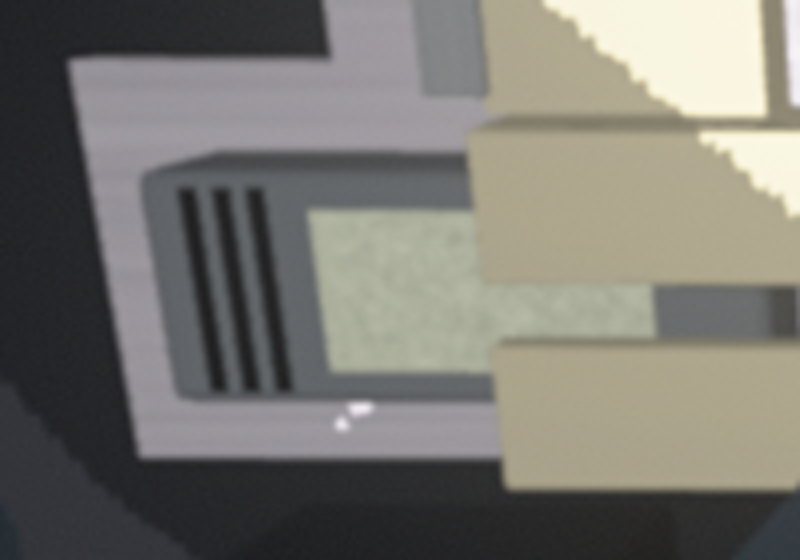

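```bash
python3 - <<'E' | tail -12
from fit import *
K9,P9=ld("w9")
for uv,z in [((47,174.3),.008),((64.5,274.5),.008),((65.75,203.75),.034),((75.5,259.5),.034)]:
    w=onz(K9,P9,*uv,z);print(uv,(M.T@(w[:2]-o)*1000).round(1))
for fn,c in (("s9",[(264.2,276.3),(313.7,292.2),(298,330.3),(246.3,312.2)]),("d9",[(376.2,287.5),(420.3,319.2),(366.2,359.2),(322.5,325.8)])):
    K,P=ld(fn);w=np.array([onz(K,P,*u,.022)[:2] for u in c]);print(fn,w.round(3).tolist(),"c",w.mean(0).round(4))
    for i in range(4):
        e=w[(i+1)%4]-w[i];print(np.linalg.norm(e).round(3),np.degrees(np.arctan2(e[1],e[0])).round(1))
E
```

```text
(65.75, 203.75) [-122.2   22.9]
(75.5, 259.5) [-122.1  -18.6]
s9 [[0.395, -0.141], [0.538, -0.108], [0.565, -0.222], [0.421, -0.254]] c [ 0.4798 -0.1812]
0.146 13.0
0.118 -76.8
0.147 -167.4
0.117 102.9
d9 [[0.536, -0.106], [0.561, -0.222], [0.416, -0.253], [0.387, -0.142]] c [ 0.4751 -0.1808]
0.12 -77.6
0.148 -168.2
0.114 104.7
0.153 13.8
```

>>> arm_command --increments '[0,-44.8,0,0,0,0,0.2,0,-44.8,0,0,0,0,0.2,0,-44.8,0,0,0,0,0.2,0,-44.8,0,0,0,0,0.2,0,0,0,0,0,8.2,0.2,0,0,0,0,0,8.2,0.2,0,0,0,0,0,8.2,0.2,0,0,0,0,0,8.2,0.2,0,0,0,0,0,8.2,0.2,0,0,0,0,0,8.2,0.2]'

```text
t: 12.4
tcp_pos: [0.5653, 0.0448, 0.1557]
orientation: [-0.001, 0.538, 0.843, -0.001]
wrist_force: [-0.4, -0.3, -0.6]
width: 0.801
```

>>> arm_command --increments '[0,0,0,0,0,8.2,0.2,0,0,0,0,0,8.2,0.2,0,0,0,0,0,8.2,0.2,0,0,0,0,0,8.2,0.2,0,0,0,0,0,8.1,0.2,0,0,0,0,0,0,0.2,0,0,0,0,0,0,0.2]'

```text
t: 13.1
tcp_pos: [0.5656, 0.045, 0.1562]
orientation: [-0.0, 0.795, 0.606, -0.0]
wrist_force: [-0.5, -0.3, -0.1]
width: 0.8
```

```bash
python3 - <<'E' | tail -12
from fit import *
st();T=tcpT();print(np.degrees(np.arctan2(T[1,1],T[0,1])));grab("wrist","w10");
w=d2w(-122,0,37)-T[:3,3];print("tool delta",T[:3,:3].T@w*1000)
E
```

```text
yaw 74.34 orig [0.5981 0.1621] res mm [[0.0, -0.3], [0.3, -0.7], [0.4, -0.4], [-2.2, 0.8], [-0.1, 0.5], [0.3, -0.5], [1.6, 0.7], [-0.2, -0.2]]
yaw 74.82 orig [0.5969 0.1622] res mm [[0.1, 0.2], [0.2, -0.7], [1.2, -0.1], [-1.5, 0.6]]
yaw 74.74 orig [0.5983 0.163 ] res mm [[-0.3, 0.5], [0.0, -0.9], [1.0, 0.4], [-0.7, -0.1]]
{'t': 13.1, 'qpos': [0.0383, 0.2906, 2.0398, -0.0001, 0.8124, 0.3065], 'tcp_pos': [0.5656, 0.045, 0.1562], 'orientation': [-0.0003, 0.7953, 0.6063, -0.0005], 'wrist_force': [-0.5064, -0.3112, -0.1286], 'moment': [0.0669, 0.0393, -0.0059], 'width': 0.7995}
-15.358386967986284
tool delta [ -0.3783769   -0.14292029 119.17621353]
```

View pics/w10.png

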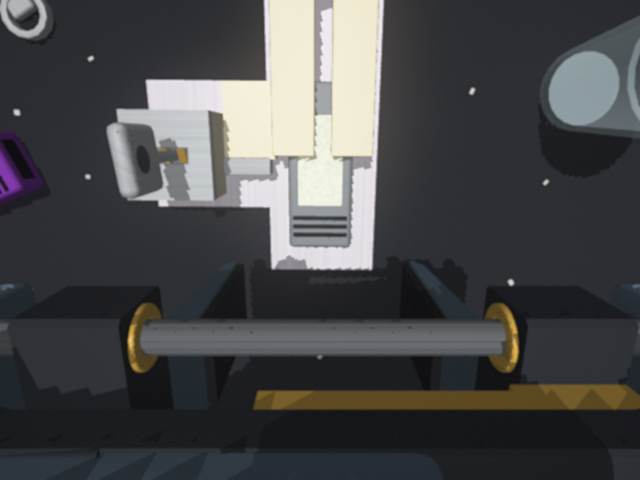

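>>> arm_command --increments '[0,-1,40,0,0,0,0.2,0,0,40,0,0,0,0.2,0,0,25,0,0,0,0.2,0,0,14,0,0,0,0.2,0,0,0,0,0,0,0.2]'

```text
t: 13.65
tcp_pos: [0.5642, 0.0454, 0.0365]
orientation: [-0.001, 0.796, 0.605, -0.001]
wrist_force: [-0.7, -0.2, 0.1]
width: 0.804
```

Run:
```python
from h import *
st();I,K,P=grab("side","d11");I2,_,_=grab("scene","s11")
cv2.imwrite("pics/c15.png",np.hstack([cv2.resize(I[120:290,260:430],(400,400),interpolation=2),cv2.resize(I2[150:300,300:450],(400,400),interpolation=2)]))
```

```text
{'t': 13.65, 'qpos': [0.039, 0.494, 2.051, -0.0, 0.5993, 0.3097], 'tcp_pos': [0.5642, 0.0454, 0.0365], 'orientation': [-0.0008, 0.796, 0.6052, -0.0011], 'wrist_force': [-0.6634, -0.2023, 0.0646], 'moment': [-0.0495, 0.029, 0.0425], 'width': 0.8041}
```

View pics/c15.png

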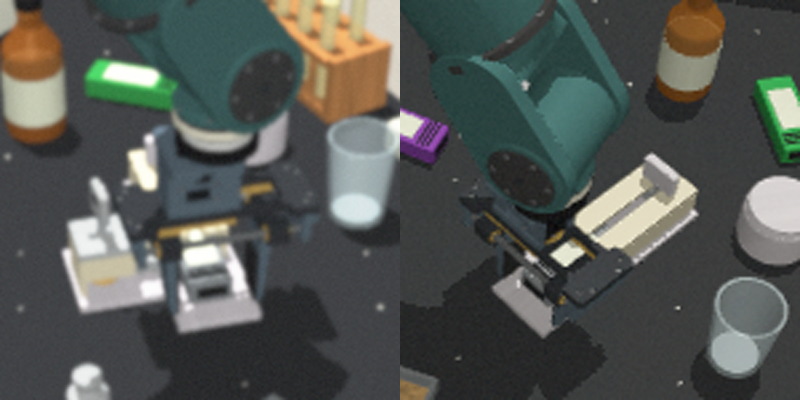

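>>> arm_command --increments '[0,0,0,0,0,0,1,0,0,0,0,0,0,1,0,0,0,0,0,0,1,0,0,0,0,0,0,1,-6,0,0,0,0,0,1,-6,0,0,0,0,0,1]' --newtons 30

```text
t: 14.35
tcp_pos: [0.5623, 0.034, 0.0384]
orientation: [0.0, 0.796, 0.605, 0.001]
wrist_force: [-0.4, 6.5, 6.0]
width: 0.48
```

>>> arm_command --increments '[-8,0,0,0,0,0,1,-8,0,0,0,0,0,1,-8,0,0,0,0,0,1,-8,0,0,0,0,0,1,-8,0,0,0,0,0,1,-8,0,0,0,0,0,1,0,0,0,0,0,0,1]'

```text
t: 15.05
tcp_pos: [0.5491, -0.0135, 0.0383]
orientation: [0.0, 0.797, 0.604, 0.0]
wrist_force: [-2.1, -5.1, 8.5]
width: 0.481
```

Run:
```python
from h import *
st();I,K,P=grab("side","d12");I2,_,_=grab("scene","s12")
cv2.imwrite("pics/c16.png",np.hstack([cv2.resize(I[120:290,260:430],(400,400),interpolation=2),cv2.resize(I2[150:300,300:450],(400,400),interpolation=2)]))
```

```text
{'t': 15.05, 'qpos': [-0.0669, 0.4718, 2.086, -0.0006, 0.5832, 0.2064], 'tcp_pos': [0.5491, -0.0135, 0.0383], 'orientation': [0.0003, 0.7967, 0.6044, 0.0001], 'wrist_force': [-2.0707, -5.0856, 8.4653], 'moment': [-0.7936, 0.2927, 0.0077], 'width': 0.4812}
```

View pics/c16.png

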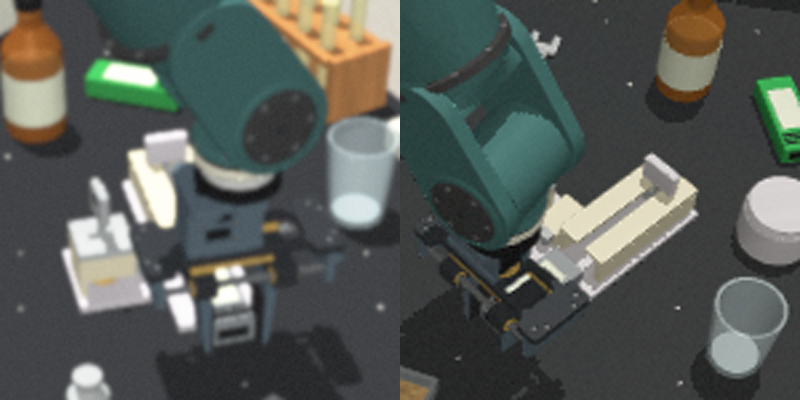

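>>> arm_command --increments '[0,0,0,0,0,0,0.3,0,0,0,0,0,0,0.3,0,0,0,0,0,0,0.3,18,0,0,0,0,0,0.3,18,0,0,0,0,0,0.3,18,0,0,0,0,0,0.3,0,0,0,0,0,0,0.3]'

```text
t: 15.85
tcp_pos: [0.5639, 0.041, 0.0379]
orientation: [0.0, 0.796, 0.605, 0.0]
wrist_force: [-0.5, 0.2, 0.9]
width: 0.696
```

```bash
python3 - <<'E'|tail -3
from fit import *
st();I,K,P=grab("side","d13");I2,_,_=grab("scene","s13");I3,_,_=grab("wrist","w13")
print((M.T@(tcpT()[:2,3]-o)*1000).round(1))
cv2.imwrite("pics/c17.png",np.hstack([cv2.resize(I[120:290,260:430],(400,400),interpolation=2),cv2.resize(I2[150:300,300:450],(400,400),interpolation=2)]))
E
```

```text
yaw 74.74 orig [0.5983 0.163 ] res mm [[-0.3, 0.5], [0.0, -0.9], [1.0, 0.4], [-0.7, -0.1]]
{'t': 15.85, 'qpos': [0.0314, 0.4899, 2.0539, 0.0001, 0.5975, 0.3019], 'tcp_pos': [0.5639, 0.041, 0.0379], 'orientation': [0.0, 0.796, 0.6053, 0.0001], 'wrist_force': [-0.452, 0.1877, 0.9313], 'moment': [-0.0408, 0.0424, -0.0616], 'width': 0.6956}
[-127.7    0.5]
```

View pics/c17.png

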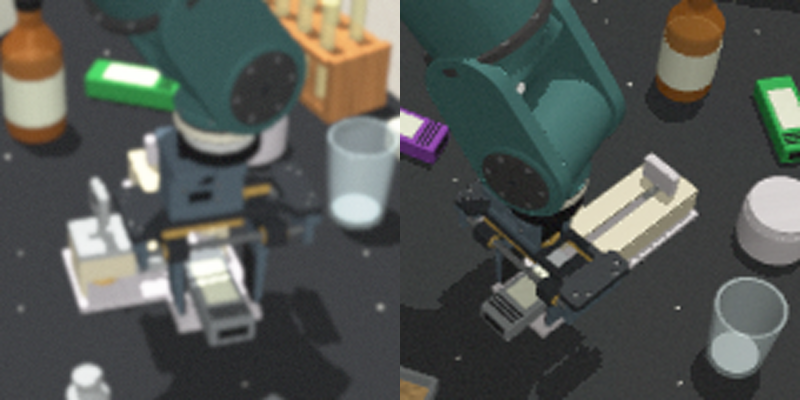

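View pics/w13.png

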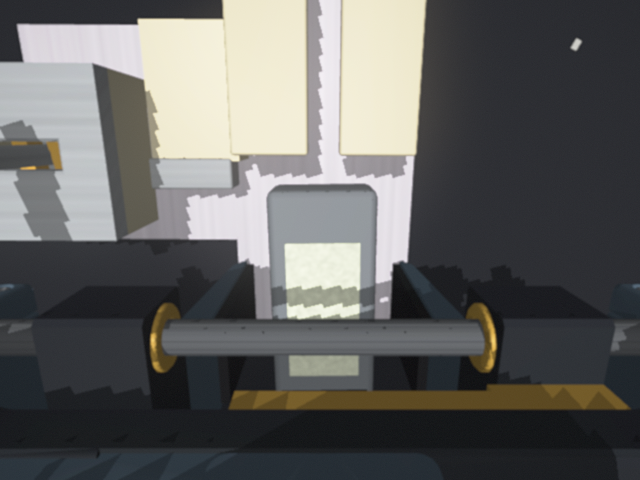

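```bash
python3 - <<'E'|tail -2
from fit import *
K,P=ld("w13");T=tcpT();w=onz(K,P,322,184,.034);print((M.T@(w[:2]-o)*1000).round(1));print(T[:3,:3].T@(w-T[:3,3])*1000)
E
```

```text
[-71.3   0.8]
[56.39958017 -0.18719887  3.73896312]
```

>>> arm_command --increments '[0,0,0,0,0,0,1,0,0,0,0,0,0,1,0,0,0,0,0,0,1,0,0,0,0,0,0,1,0,0,-5,0,0,0,1,0,0,-10,0,0,0,1,0,0,-15,0,0,0,1]' --newtons 35

```text
t: 16.7
tcp_pos: [0.5632, 0.0397, 0.0685]
orientation: [-0.0, 0.797, 0.605, -0.0]
wrist_force: [-0.0, -0.5, -1.3]
width: 0.483
```

Run:
```python
from h import *
st();I,K,P=grab("side","d14");I2,_,_=grab("scene","s14");
cv2.imwrite("pics/c18.png",np.hstack([cv2.resize(I[120:290,260:430],(400,400),interpolation=2),cv2.resize(I2[150:300,300:450],(400,400),interpolation=2)]))
```

```text
{'t': 16.7, 'qpos': [0.029, 0.4338, 2.0572, 0.0, 0.6516, 0.3013], 'tcp_pos': [0.5632, 0.0397, 0.0685], 'orientation': [-0.0003, 0.7965, 0.6046, -0.0004], 'wrist_force': [-0.0223, -0.499, -1.2991], 'moment': [-0.0038, 0.0567, -0.029], 'width': 0.4831}
```

View pics/c18.png

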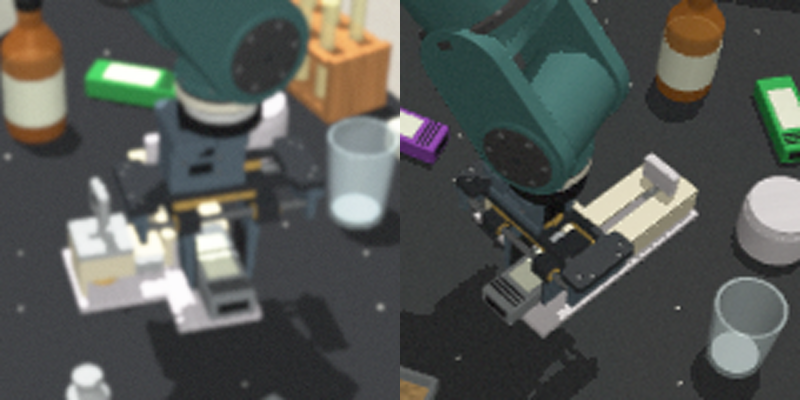

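>>> arm_command --increments '[0,0,-20,0,0,0,1,-25,-2.5,0,0,0,0,1,-42,-4.5,0,0,0,0,1,-42,-4.5,0,0,0,0,1,-42,-4.3,0,0,0,0,1,-42,-4.3,0,0,0,0,1,-42.5,-4.3,0,0,0,0,1,0,0,0,0,0,7.6,1,0,0,0,0,0,7.6,1]'

```text
t: 17.7
tcp_pos: [0.4763, -0.1818, 0.0883]
orientation: [0.0, 0.871, 0.491, 0.0]
wrist_force: [0.4, -0.5, -0.9]
width: 0.482
```

>>> arm_command --increments '[0,0,0,0,0,7.6,1,0,0,0,0,0,7.6,1,0,0,0,0,0,7.6,1,0,0,0,0,0,7.6,1,0,0,0,0,0,7.6,1,0,0,0,0,0,7.6,1,0,0,0,0,0,0,1,0,0,0,0,0,0,1]'

```text
t: 18.5
tcp_pos: [0.4768, -0.1806, 0.0881]
orientation: [0.0, 0.993, 0.12, 0.0]
wrist_force: [-0.3, 0.2, -1.5]
width: 0.479
```

Run:
```python
from h import *
st();T=tcpT();print(np.degrees(np.arctan2(T[1,1],T[0,1])),T[:3,:3].T@(np.array([.4775,-.181,.04])-T[:3,3])*1000);I,K,P=grab("side","d15");I2,_,_=grab("scene","s15");grab("wrist","w15")
cv2.imwrite("pics/c19.png",np.hstack([cv2.resize(I[200:400,280:480],(400,400),interpolation=2),cv2.resize(I2[200:350,200:350],(400,400),interpolation=2)]))
```

```text
{'t': 18.5, 'qpos': [-0.4078, 0.3306, 2.1651, -0.0, 0.6455, 0.9216], 'tcp_pos': [0.4768, -0.1806, 0.0881], 'orientation': [0.0001, 0.9927, 0.1204, 0.0001], 'wrist_force': [-0.3466, 0.2239, -1.4955], 'moment': [0.0484, 0.1274, -0.0197], 'width': 0.4792}
-76.16923565016496 [ 0.60570201  0.54271128 48.13159614]
```

View pics/c19.png

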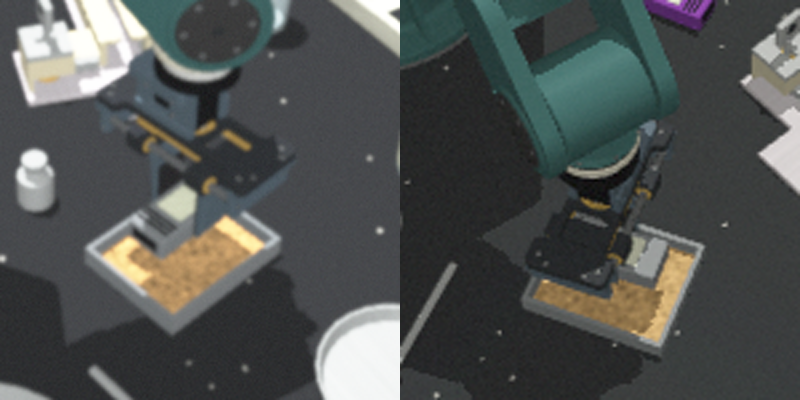

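View pics/w15.png

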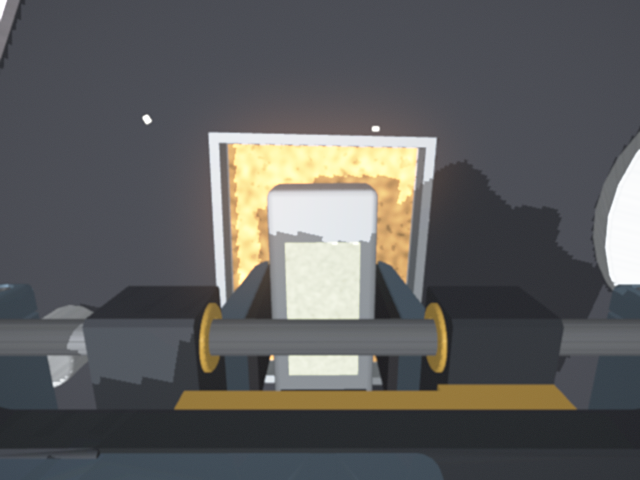

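>>> arm_command --increments '[0,0,20,0,0,0,1,0,0,15,0,0,0,1,0,0,8,0,0,0,1,0,0,4,0,0,0,1,0,0,3,0,0,0,1,0,0,1,0,0,0,1,0,0,0,0,0,0,1]'

```text
t: 19.35
tcp_pos: [0.4769, -0.1807, 0.0371]
orientation: [0.0, 0.993, 0.118, 0.0]
wrist_force: [0.9, 0.2, -1.2]
width: 0.48
```

>>> arm_command --increments '[0,0,1,0,0,0,1,0,0,1,0,0,0,1,0,0,0,0,0,0,1]'

```text
t: 19.65
tcp_pos: [0.4767, -0.1806, 0.035]
orientation: [0.0, 0.993, 0.118, 0.0]
wrist_force: [-0.8, 0.4, -1.2]
width: 0.479
```

>>> arm_command --increments '[0,0,1,0,0,0,1,0,0,1,0,0,0,1,0,0,0,0,0,0,1]'

```text
t: 19.95
tcp_pos: [0.477, -0.1806, 0.0344]
orientation: [-0.0, 0.993, 0.119, -0.0]
wrist_force: [-10.9, 6.1, 36.6]
width: 0.483
```

>>> arm_command --increments '[0,0,-1,0,0,0,1,0,0,0,0,0,0,0.3,0,0,0,0,0,0,0.3,0,0,0,0,0,0,0.3,0,0,-30,0,0,0,0.3,0,0,-40,0,0,0,0.3,0,0,-40,0,0,0,0.3,0,0,-20,0,0,0,0.3]'

```text
t: 20.75
tcp_pos: [0.4776, -0.181, 0.1669]
orientation: [0.001, 0.993, 0.118, 0.001]
wrist_force: [0.6, 0.0, -1.1]
width: 0.701
```

Run:
```python
from h import *
st();I,K,P=grab("side","d16");I2,_,_=grab("scene","s16");grab("wrist","w16")
cv2.imwrite("pics/c20.png",np.hstack([cv2.resize(I[200:400,280:480],(400,400),interpolation=2),cv2.resize(I2[200:350,200:350],(400,400),interpolation=2)]))
```

```text
{'t': 20.75, 'qpos': [-0.4079, 0.1882, 2.1488, -0.0, 0.8016, 0.9256], 'tcp_pos': [0.4776, -0.181, 0.1669], 'orientation': [0.0008, 0.993, 0.1184, 0.0013], 'wrist_force': [0.6271, 0.0314, -1.0985], 'moment': [0.0486, 0.1249, -0.0063], 'width': 0.7005}
```

View pics/c20.png

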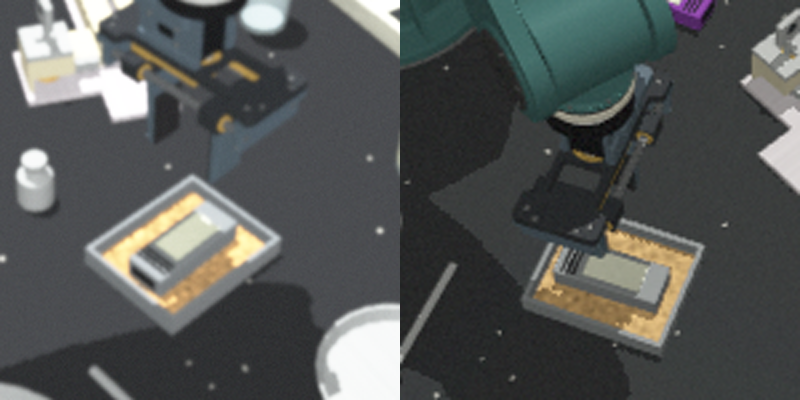

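View pics/w16.png

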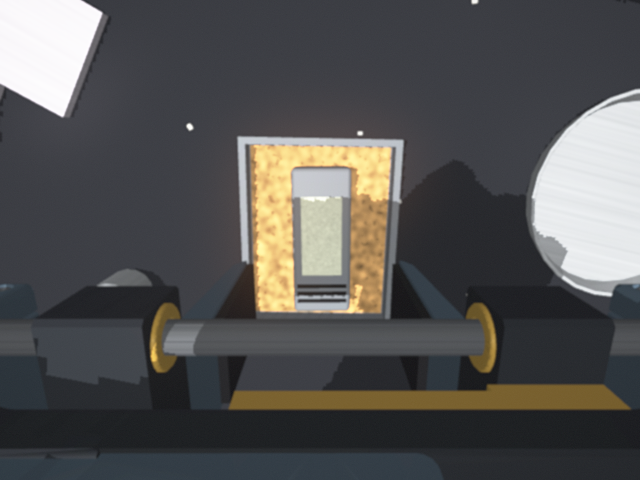

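>>> arm_command --increments '[12.2,-42.7,0,0,0,0,0.5,12.2,-42.7,0,0,0,0,0.5,12.2,-42.7,0,0,0,0,0.5,12.2,-42.7,0,0,0,0,0.5,12.2,-42.7,0,0,0,0,0.5,12.3,-42.7,0,0,0,0,0.5,12.3,-42.6,0,0,0,0,0.5,0,0,0,0,0,-8.1,0.5,0,0,0,0,0,-8.1,0.5,0,0,0,0,0,-8.1,0.5]'

```text
t: 21.9
tcp_pos: [0.4887, 0.1303, 0.1621]
orientation: [-0.0, 0.945, 0.328, -0.001]
wrist_force: [0.4, 0.6, -0.4]
width: 0.5
```

>>> arm_command --increments '[0,0,0,0,0,-8.1,0.5,0,0,0,0,0,-8.1,0.5,0,0,0,0,0,-8.1,0.5,0,0,0,0,0,-8.1,0.5,0,0,0,0,0,-8.1,0.5,0,0,0,0,0,0,0.5,0,0,0,0,0,0,0.5]'

```text
t: 22.6
tcp_pos: [0.4891, 0.1298, 0.1629]
orientation: [-0.0, 0.776, 0.63, -0.001]
wrist_force: [-0.2, -0.7, -0.3]
width: 0.5
```

Run:
```python
from h import *
st();T=tcpT();print(np.degrees(np.arctan2(T[1,1],T[0,1])),T[:3,:3].T@(np.array([.4899,.1293,.104])-T[:3,3])*1000);I,K,P=grab("side","d17");I2,_,_=grab("scene","s17");grab("wrist","w17")
cv2.imwrite("pics/c21.png",np.hstack([cv2.resize(I[130:280,240:390],(400,400),interpolation=2),cv2.resize(I2[150:300,280:430],(400,400),interpolation=2)]))
```

```text
{'t': 22.6, 'qpos': [0.2134, 0.1895, 2.1569, -0.0, 0.7968, 0.4202], 'tcp_pos': [0.4891, 0.1298, 0.1629], 'orientation': [-0.0004, 0.7763, 0.6304, -0.0008], 'wrist_force': [-0.2449, -0.7057, -0.315], 'moment': [0.0053, -0.004, 0.027], 'width': 0.4998}
-11.847550867469934 [-0.32057304  0.96382118 58.88121725]
```

View pics/c21.png

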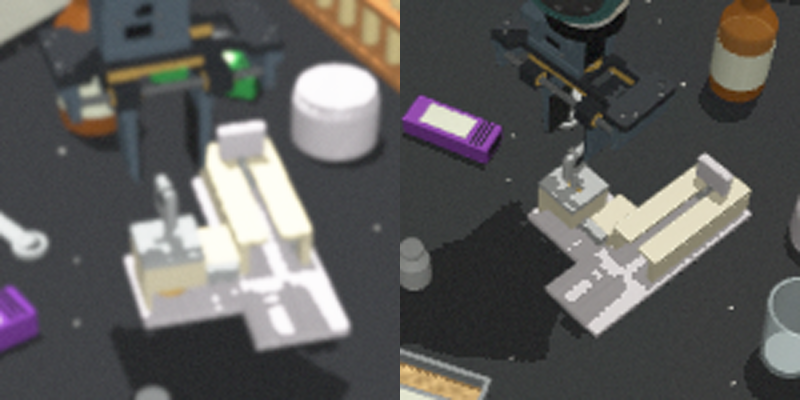

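View pics/w17.png

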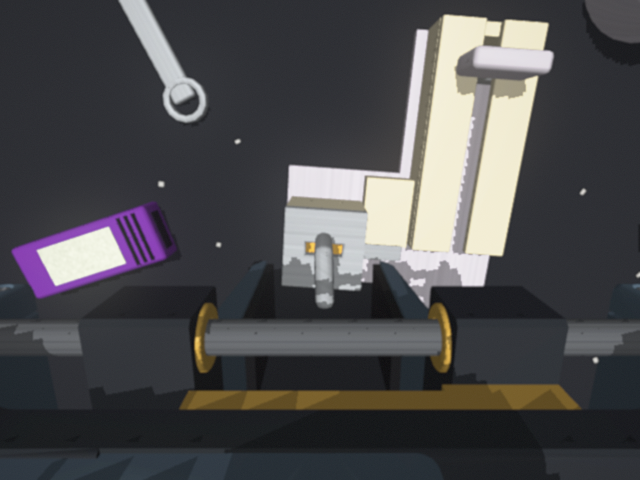

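>>> arm_command --increments '[0,1,24,0,0,0,0.5,0,0,24,0,0,0,0.5,0,0,11,0,0,0,0.5,0,0,0,0,0,0,0.6,0,0,0,0,0,0,1,0,0,0,0,0,0,1,0,0,0,0,0,0,1,0,0,0,0,0,0,1,0,0,0,0,0,0,1,0,0,0,0,0,0,1]' --newtons 35

```text
t: 23.75
tcp_pos: [0.4902, 0.13, 0.1055]
orientation: [-0.0, 0.775, 0.632, -0.0]
wrist_force: [-5.8, 2.9, 11.2]
width: 0.11
```

Run:
```python
from h import *
st()
```

```text
{'t': 23.75, 'qpos': [0.213, 0.2943, 2.1682, 0.0008, 0.68, 0.415], 'tcp_pos': [0.4902, 0.13, 0.1055], 'orientation': [-0.0004, 0.775, 0.632, -0.0003], 'wrist_force': [-5.7859, 2.8816, 11.2472], 'moment': [0.6527, 1.4867, 0.1452], 'width': 0.1097}
```

>>> arm_command --increments '[0,-0.5,-1,0,0,0,1,0,0,0,0,0,-5,1,0,0,0,0,0,-7,1,0,0,0,0,0,-8,1,0,0,0,0,0,-8,1,0,0,0,0,0,-8,1,0,0,0,0,0,-8,1]'

```text
t: 24.45
tcp_pos: [0.4898, 0.1298, 0.106]
orientation: [-0.0, 0.479, 0.878, -0.0]
wrist_force: [-2.4, -1.4, 0.6]
width: 0.107
```

Run:
```python
from h import *
st()
```

```text
{'t': 24.45, 'qpos': [0.213, 0.2927, 2.1691, -0.0, 0.6803, -0.358], 'tcp_pos': [0.4898, 0.1298, 0.106], 'orientation': [-0.0002, 0.4793, 0.8777, -0.0002], 'wrist_force': [-2.3875, -1.3609, 0.6081], 'moment': [-0.0543, 0.4243, -0.0362], 'width': 0.107}
```

>>> arm_command --increments '[0,0,0,0,0,-8,1,0,0,0,0,0,-8,1,0,0,0,0,0,-8,1,0,0,0,0,0,-8,1,0,0,0,0,0,-7,1,0,0,0,0,0,-3,1,0,0,0,0,0,0,1]'

```text
t: 25.15
tcp_pos: [0.4898, 0.1297, 0.106]
orientation: [-0.0, 0.135, 0.991, -0.0]
wrist_force: [-2.6, -0.7, 0.6]
width: 0.107
```

Run:
```python
from h import *
st();T=tcpT();print(np.degrees(np.arctan2(T[1,1],T[0,1])));I,K,P=grab("side","d18");I2,_,_=grab("scene","s18");
cv2.imwrite("pics/c22.png",np.hstack([cv2.resize(I[130:280,240:390],(400,400),interpolation=2),cv2.resize(I2[150:300,280:430],(400,400),interpolation=2)]))
```

```text
{'t': 25.15, 'qpos': [0.213, 0.2927, 2.1692, -0.0002, 0.6804, -1.0861], 'tcp_pos': [0.4898, 0.1297, 0.106], 'orientation': [-0.0003, 0.1354, 0.9908, -0.0002], 'wrist_force': [-2.5808, -0.7284, 0.5643], 'moment': [-0.1817, 0.6319, -0.0386], 'width': 0.107}
74.43928857581551
```

View pics/c22.png

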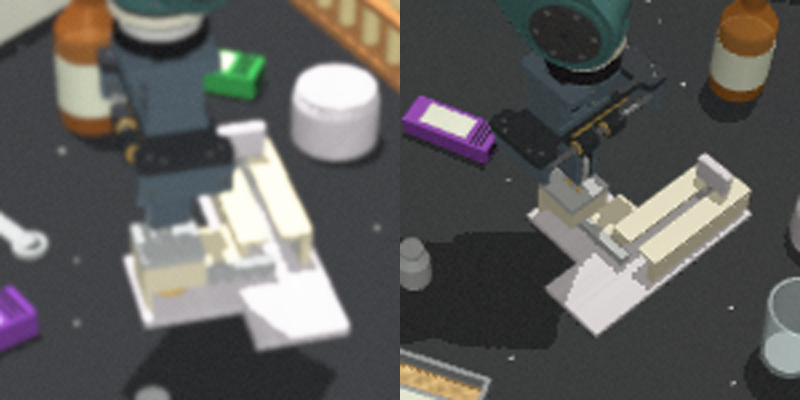

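>>> arm_command --increments '[0,0,0,0,0,-2,1,0,0,0,0,0,-2,1,0,0,0,0,0,-2,1,0,0,0,0,0,0,1]'

```text
t: 25.65
tcp_pos: [0.4898, 0.1297, 0.1059]
orientation: [-0.0, 0.084, 0.996, -0.0]
wrist_force: [-3.5, -2.6, 4.6]
width: 0.105
```

Run:
```python
from h import *
st()
```

```text
{'t': 25.65, 'qpos': [0.2129, 0.2929, 2.1691, -0.0001, 0.6804, -1.1892], 'tcp_pos': [0.4898, 0.1297, 0.1059], 'orientation': [-0.0004, 0.0842, 0.9964, -0.0001], 'wrist_force': [-3.4934, -2.6459, 4.559], 'moment': [-0.4776, 0.9598, -0.2158], 'width': 0.1053}
```

>>> arm_command --increments '[0,0,0,0,0,3,1,0,0,0,0,0,2,1,0,0,-4,0,0,0,1,0,0,-5,0,0,0,1,0,0,0,0,0,0,1]'

```text
t: 26.15
tcp_pos: [0.4903, 0.13, 0.1156]
orientation: [0.0, 0.127, 0.992, 0.0]
wrist_force: [-3.8, 0.1, 2.1]
width: 0.107
```

Run:
```python
from h import *
st();I,K,P=grab("side","d19");I2,_,_=grab("scene","s19");
cv2.imwrite("pics/c23.png",np.hstack([cv2.resize(I[130:280,240:390],(400,400),interpolation=2),cv2.resize(I2[150:300,280:430],(400,400),interpolation=2)]))
```

```text
{'t': 26.15, 'qpos': [0.2132, 0.275, 2.1673, 0.0004, 0.6989, -1.1032], 'tcp_pos': [0.4903, 0.13, 0.1156], 'orientation': [0.0002, 0.127, 0.9919, 0.0002], 'wrist_force': [-3.7503, 0.0886, 2.1165], 'moment': [0.291, 0.7496, -0.0166], 'width': 0.1067}
```

View pics/c23.png

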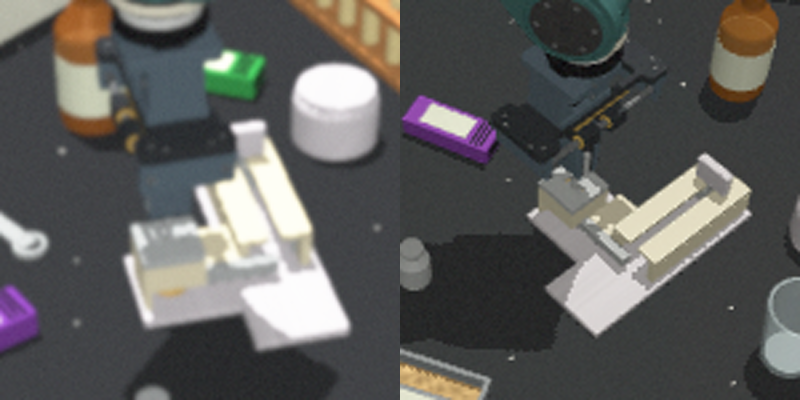

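>>> arm_command --increments '[0,0,-7,0,0,0,1,0,0,-8,0,0,0,1,0,0,-10,0,0,0,1,0,0,-15,0,0,0,1,0,0,-20,0,0,0,1,0,0,-20,0,0,0,1,0,0,0,0,0,0,1]'

```text
t: 26.95
tcp_pos: [0.4918, 0.1302, 0.1981]
orientation: [0.002, 0.127, 0.992, 0.001]
wrist_force: [0.6, 0.1, -0.7]
width: 0.104
```

Run:
```python
from h import *
st();I,K,P=grab("side","d20");I2,_,_=grab("scene","s20");
cv2.imwrite("pics/c24.png",np.hstack([cv2.resize(I[110:270,240:400],(400,400),interpolation=2),cv2.resize(I2[150:300,280:430],(400,400),interpolation=2)]))
cv2.imwrite("pics/c25.png",np.hstack([cv2.resize(I[330:450,420:550],(400,400),interpolation=2),cv2.resize(I2[340:440,200:300],(400,400),interpolation=2)]))
```

```text
{'t': 26.95, 'qpos': [0.213, 0.1333, 2.141, -0.0, 0.8624, -1.103], 'tcp_pos': [0.4918, 0.1302, 0.1981], 'orientation': [0.0023, 0.127, 0.9919, 0.0008], 'wrist_force': [0.6176, 0.0844, -0.6705], 'moment': [0.1008, -0.0633, 0.0074], 'width': 0.1038}
```

View pics/c24.png

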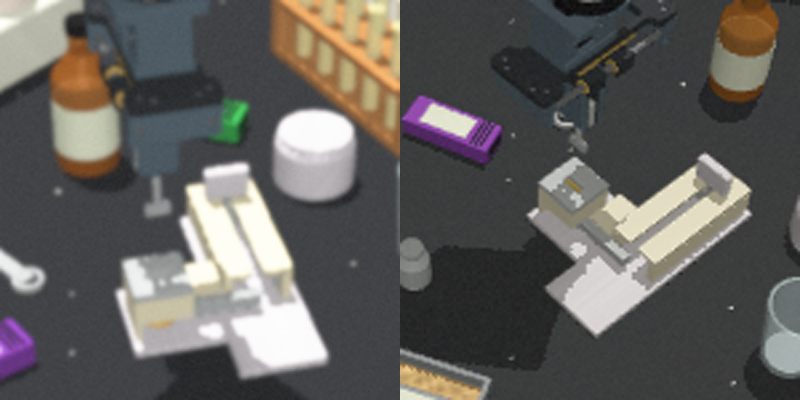

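View pics/c25.png

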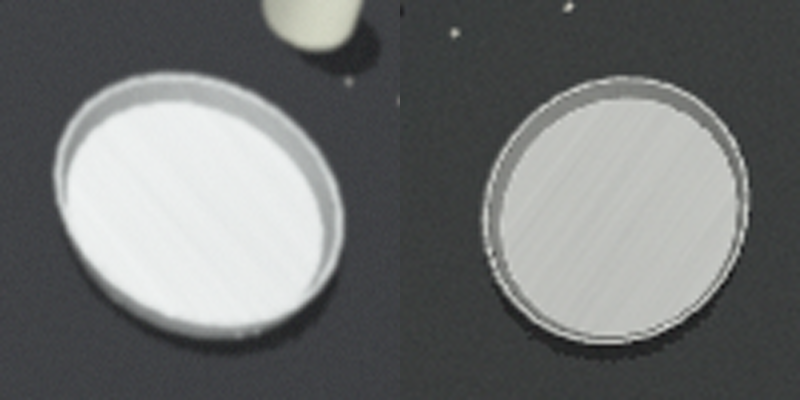

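Run:
```python
from h import *
K,P=ld("s20");a=onz(K,P,220.75,397,.02);b=onz(K,P,287.25,388,.02);print(a,b,np.linalg.norm(a-b),onz(K,P,254,392.3,.02))
K,P=ld("d20");a=onz(K,P,437.9,385,.02);b=onz(K,P,532.1,398,.02);print(a,b,np.linalg.norm(a-b),onz(K,P,485,390.5,.02))
I=cv2.imread("pics/s20.png");cv2.imwrite("pics/c26.png",cv2.resize(I[240:440,100:320],None,fx=3,fy=3))
K,P=ld("s20");a=onz(K,P,120.5,292,.02);b=onz(K,P,200,288,.02);print(a,b,np.linalg.norm(a-b))
```

```text
[ 0.50639659 -0.46196867  0.02      ] [ 0.62662797 -0.35829764  0.02      ] 0.15875536890038108 [ 0.56593523 -0.41000365  0.02      ]
[ 0.49535297 -0.36245807  0.02      ] [ 0.61887747 -0.46456296  0.02      ] 0.16026138501216475 [ 0.55918954 -0.41245928  0.02      ]
[ 0.09468526 -0.39255903  0.02      ] [ 0.26887942 -0.26505898  0.02      ] 0.2158700264188438
```

View pics/c26.png

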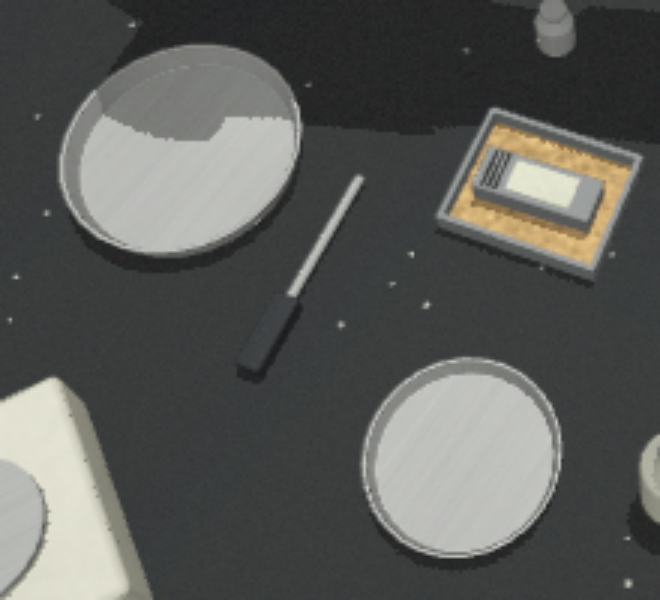

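>>> arm_command --increments '[-18.8,-42.9,0,0,0,0,1,-18.8,-42.9,0,0,0,0,1,-18.8,-42.9,0,0,0,0,1,-18.8,-42.9,0,0,0,0,1,-18.8,-42.9,0,0,0,0,1,-18.8,-42.9,0,0,0,0,1,-18.8,-42.9,0,0,0,0,1,-18.8,-42.9,0,0,0,0,1,-18.8,-42.9,0,0,0,0,1,-18.8,-42.9,0,0,0,0,1]'

```text
t: 28.05
tcp_pos: [0.5634, -0.3345, 0.1936]
orientation: [-0.001, 0.127, 0.992, 0.0]
wrist_force: [-0.3, 1.1, -0.3]
width: 0.107
```

>>> arm_command --increments '[-18.8,-42.9,0,0,0,0,1,-18.8,-42.9,0,0,0,0,1,0,0,0,0,0,7.2,1,0,0,0,0,0,7.2,1,0,0,0,0,0,7.2,1,0,0,0,0,0,0,1]'

```text
t: 28.65
tcp_pos: [0.5782, -0.425, 0.1934]
orientation: [-0.001, 0.312, 0.95, 0.0]
wrist_force: [0.4, 0.9, -0.2]
width: 0.106
```

Run:
```python
from h import *
st();I,K,P=grab("side","d21");I2,K2,P2=grab("scene","s21");print(onz(K2,P2,383,462,.04),onz(K2,P2,400,425,.06))
cv2.imwrite("pics/c27.png",np.hstack([cv2.resize(I[160:460,340:640],(400,400),interpolation=2),cv2.resize(I2[230:480,180:430],(400,400),interpolation=2)]))
```

```text
{'t': 28.65, 'qpos': [-0.6663, 0.4564, 1.7148, 0.0, 0.9723, -1.6031], 'tcp_pos': [0.5782, -0.425, 0.1934], 'orientation': [-0.0009, 0.3117, 0.9502, 0.0003], 'wrist_force': [0.3991, 0.8527, -0.2167], 'moment': [0.0749, -0.0808, 0.0282], 'width': 0.1063}
[ 0.89639458 -0.38042004  0.04      ] [ 0.89171047 -0.2980198   0.06      ]
```

View pics/c27.png

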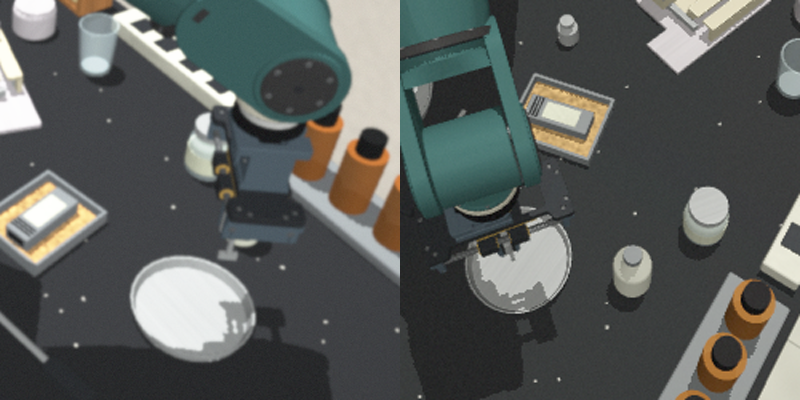

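>>> arm_command --increments '[0,0,0,0,8,0,1,0,0,0,0,8,0,1,0,0,0,0,8,0,1,0,0,0,0,8,0,1,0,0,0,0,8,0,1,0,0,0,0,8,0,1,0,0,0,0,0,0,1,0,0,0,0,0,0,1]'

```text
t: 29.55
tcp_pos: [0.5787, -0.4251, 0.1937]
orientation: [-0.386, 0.283, 0.869, 0.126]
wrist_force: [-0.3, 0.2, -0.6]
width: 0.108
```

Run:
```python
from h import *
st();I,K,P=grab("side","d22");I2,K2,P2=grab("scene","s22");
T=tcpT();print(T.round(3));tip=T@[0,0,.0715,1];print("tip",tip)
for KK,PP in((K,P),(K2,P2)): print(proj(KK,PP,tip[:3]))
cv2.imwrite("pics/c28.png",np.hstack([cv2.resize(I[160:460,340:640],(400,400),interpolation=2),cv2.resize(I2[230:480,180:430],(400,400),interpolation=2)]))
```

```text
{'t': 29.55, 'qpos': [-0.6591, 0.809, 1.292, -0.0213, 1.876, -1.5976], 'tcp_pos': [0.5787, -0.4251, 0.1937], 'orientation': [-0.3856, 0.283, 0.869, 0.1264], 'wrist_force': [-0.3484, 0.2293, -0.5762], 'moment': [-0.2565, -0.4886, 0.0238], 'width': 0.1083}
[[-0.543  0.59  -0.598  0.579]
 [ 0.396  0.807  0.437 -0.425]
 [ 0.741  0.001 -0.672  0.196]
 [ 0.     0.     0.     1.   ]]
tip [ 0.53600154 -0.39389039  0.14752392  1.        ]
(np.float64(479.27929858493513), np.float64(340.1223524695369))
(np.float64(240.85925750418488), np.float64(361.1089531545666))
```

View pics/c28.png

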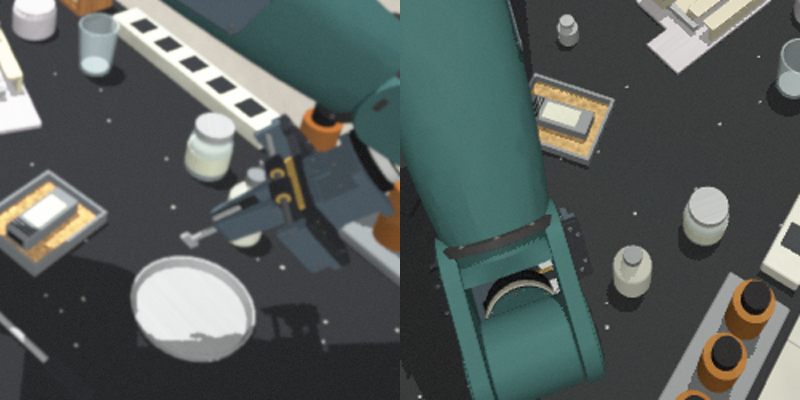

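>>> arm_command --increments '[-20,0,18.1,0,0,0,1,-20,0,18.1,0,0,0,1,-20,0,18.1,0,0,0,1,-20,0,18.1,0,0,0,1,-12,0,10.9,0,0,0,1,0,0,0,0,0,0,1,0,0,0,0,0,0,1]'

```text
t: 30.35
tcp_pos: [0.5788, -0.4253, 0.0722]
orientation: [-0.386, 0.284, 0.869, 0.126]
wrist_force: [-0.8, 0.8, -0.4]
width: 0.108
```

Run:
```python
from h import *
st();I,K,P=grab("side","d23");I2,K2,P2=grab("scene","s23");
T=tcpT();tip=T@[0,0,.0715,1];print("tip",tip)
cv2.imwrite("pics/c29.png",np.hstack([cv2.resize(I[260:460,400:600],(400,400),interpolation=2),cv2.resize(I2[230:480,180:430],(400,400),interpolation=2)]))
```

```text
{'t': 30.35, 'qpos': [-0.6592, 0.9487, 1.2833, -0.0207, 1.7455, -1.593], 'tcp_pos': [0.5788, -0.4253, 0.0722], 'orientation': [-0.3859, 0.2838, 0.8687, 0.1262], 'wrist_force': [-0.7713, 0.8349, -0.4263], 'moment': [-0.2478, -0.4646, -0.0105], 'width': 0.1075}
tip [ 0.53631713 -0.39422064  0.02468133  1.        ]
```

View pics/c29.png

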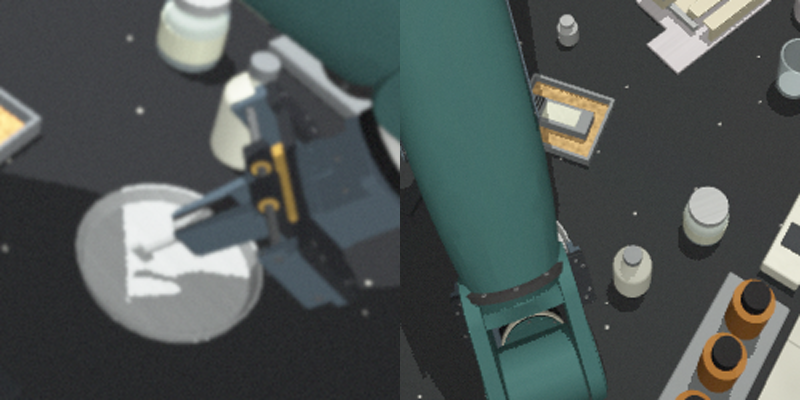

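>>> arm_command --increments '[-4,0,3.6,0,0,0,1,-3.4,0,3.1,0,0,0,1,0,0,0,0,0,0,1,0,0,0,0,0,0,0.3,0,0,0,0,0,0,0.3,0,0,0,0,0,0,0.3,0,0,0,0,0,0,0.3]'

```text
t: 31.15
tcp_pos: [0.5784, -0.425, 0.0609]
orientation: [-0.387, 0.284, 0.868, 0.126]
wrist_force: [0.0, 0.1, 0.4]
width: 0.427
```

Run:
```python
from h import *
st();I,K,P=grab("side","d24")
cv2.imwrite("pics/c30.png",cv2.resize(I[260:460,400:600],(600,600),interpolation=2))
```

```text
{'t': 31.15, 'qpos': [-0.6592, 0.9628, 1.2808, -0.0206, 1.7355, -1.5925], 'tcp_pos': [0.5784, -0.425, 0.0609], 'orientation': [-0.3866, 0.2838, 0.8684, 0.1263], 'wrist_force': [0.0232, 0.1311, 0.4306], 'moment': [-0.203, -0.3467, 0.0137], 'width': 0.4273}
```

View pics/c30.png

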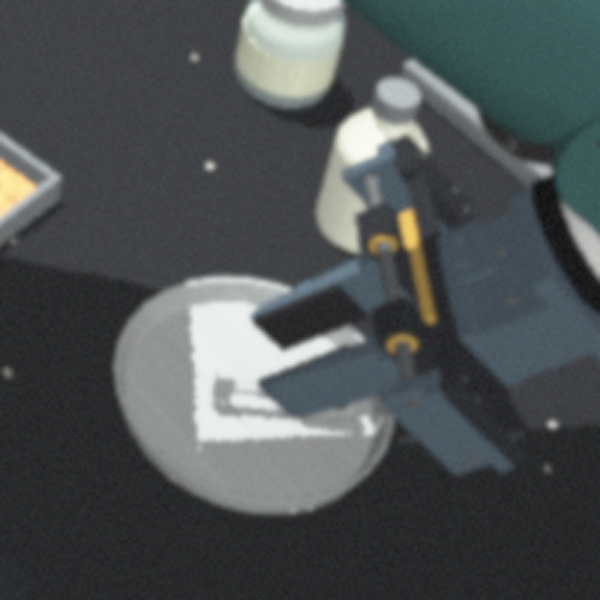

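>>> arm_command --increments '[10,0,-9,0,0,0,0.3,29,0,-26,0,0,0,0.3,29,0,-26,0,0,0,0.3,29,0,-26,0,0,0,0.3,0,0,0,0,-8,0,0.3,0,0,0,0,-8,0,0.3,0,0,0,0,-8,0,0.3,0,0,0,0,-8,0,0.3,0,0,0,0,-8,0,0.3,0,0,0,0,-8,0,0.3]'

```text
t: 32.2
tcp_pos: [0.5785, -0.4251, 0.1932]
orientation: [0.004, 0.311, 0.951, -0.001]
wrist_force: [1.0, -0.2, -0.4]
width: 0.699
```

>>> arm_command --increments '[40,0,-10,0,0,0,0.3,40,0,-10,0,0,0,0.3,0,0,0,0,0,0,0.3,0,0,0,0,0,0,0.3]'

```text
t: 32.6
tcp_pos: [0.5137, -0.3776, 0.2127]
orientation: [0.001, 0.311, 0.951, -0.0]
wrist_force: [-0.6, -0.7, 0.1]
width: 0.7
```

Run:
```python
from h import *
st();I,K,P=grab("side","d25");I2,K2,P2=grab("scene","s25")
cv2.imwrite("pics/c31.png",np.hstack([cv2.resize(I[330:450,420:550],(400,400),interpolation=2),cv2.resize(I2[340:440,200:300],(400,400),interpolation=2)]))
```

```text
{'t': 32.6, 'qpos': [-0.6705, 0.3137, 1.8791, -0.0, 0.9468, -1.6095], 'tcp_pos': [0.5137, -0.3776, 0.2127], 'orientation': [0.0009, 0.3107, 0.9505, -0.0003], 'wrist_force': [-0.6246, -0.6685, 0.0692], 'moment': [0.0544, -0.0456, -0.0095], 'width': 0.6996}
```

View pics/c31.png

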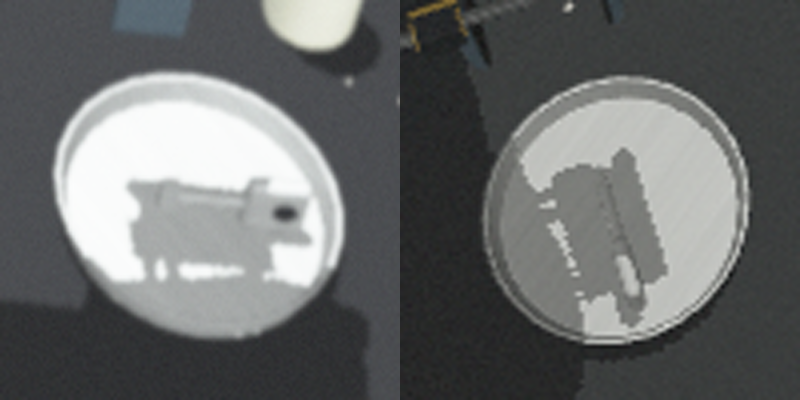

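View pics/s25.png

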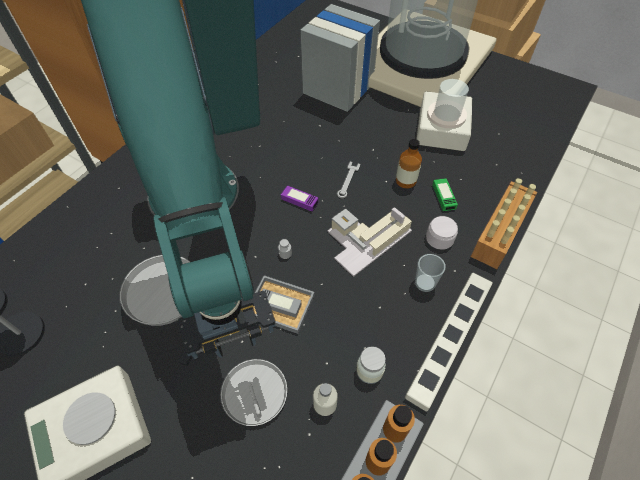

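View pics/d25.png

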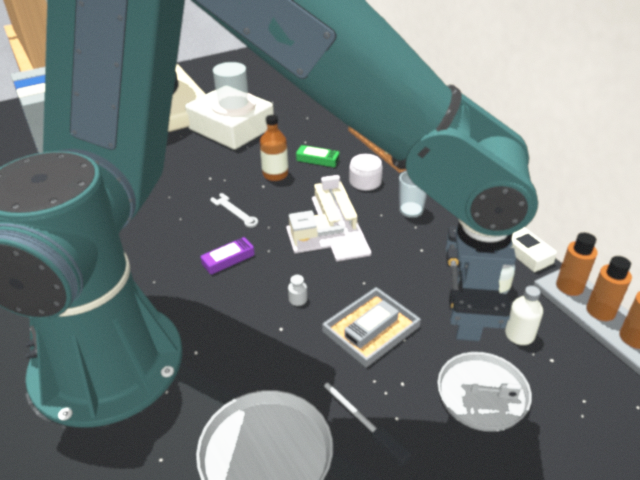

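>>> arm_command --increments '[0,0,-10,0,0,0,0.3,0,0,0,0,0,0,0.3,0,0,0,0,0,0,0.3,0,0,0,0,0,0,0.3,0,0,0,0,0,0,0.3]'

```text
t: 33.2
tcp_pos: [0.5136, -0.3775, 0.2209]
orientation: [-0.0, 0.311, 0.951, 0.0]
wrist_force: [-0.1, 1.2, -0.4]
width: 0.699
```

Run:
```python
from h import *
a=cv2.imread("pics/d25.png");I,K,P=grab("side","d26");I2,_,_=grab("scene","s26")
d=cv2.absdiff(a,I)[355:430,440:530].max(2);print("dish diff px>60",(d>60).sum(),d.mean())
m=onz(K,P,494,391,.018);c=onz(K,P,485,390.5,.02);print(np.linalg.norm(m-c))
for n,z,a,b in [("jar",0,(371,366),(497,271)),("flask",0,(325,400),(524,318))]:pass
i0=cv2.imread("pics/d1.png");d=cv2.absdiff(i0,I)
cv2.imwrite("pics/c32.png",np.hstack([cv2.resize(I[330:450,420:550],(400,400),interpolation=2),cv2.resize(I[170:270,270:400],(400,400),interpolation=2)]))
```

```text
dish diff px>60 0 3.275703703703704
0.016202418596691682
```

View pics/c32.png

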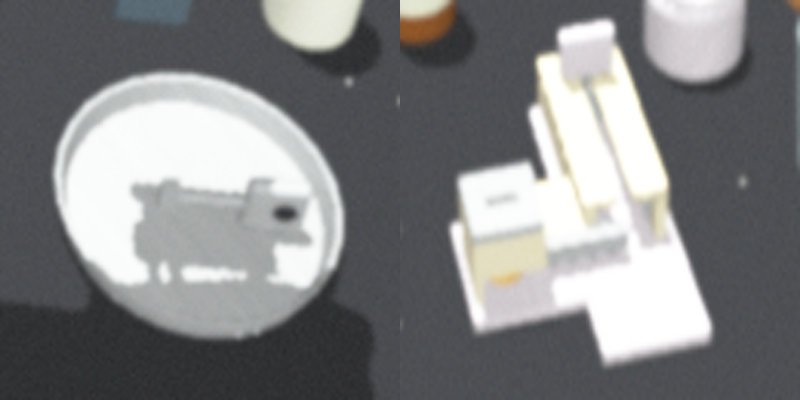

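The key is at rest in the dish, about 16 mm off centre. The bolt is back across the mouth, the keyhole slot is in line and the ejector tab is at its rest position, so I'm handing in.

```bash
python3 -c "
from bench import robot
print(robot.sign_off())"
```

```text
the job is handed in; nothing more can be done
None
```

The whole job was carried out in 33.2 s, and I handed it in; no verdict is reported.

**What I did:**
- I turned the key clockwise about 86° of gripper rotation, and the pictures showed the bolt drawn aside.
- I gripped the ejector tab and drew it about 71 mm towards the mouth, then guided it back to rest.
- I pulled the cartridge clear of the roof, gripped it again at its middle and set it down in the carrier.
- I turned the key back to its stop, drew it out and laid it in the smaller dish. I measured that dish at about 160 mm across, against about 216 mm for the other.

**Last checks, from the pictures:**
- The cartridge lies flat near the middle of the carrier.
- The bolt is back across the mouth, the keyhole slot is in line, and the tab is at rest.
- The key's middle is about 16 mm from the dish centre, and nothing in the dish moved between the last two pictures.
- The bystanders look to be where they started. I compared them by eye and did not measure them again at the end.

**Points to note:**
- The key seems to rest on its narrow edge rather than on the flat of its bow. I estimate its middle at about 18 mm high, under the 35 mm limit.
- Setting the cartridge down briefly pressed with about 37 N at the wrist; I eased off before letting go.
- I felt no hard stop at the unlocked end, so that rests on the angle turned and the bolt seen clear. The stop at the locked end was felt.

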